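# Hang the nesting bamboo trays on one hook

## Task

Take the three bamboo paddle trays out of the rack and hang them by their handle slots on the steel hook, the large one first and right back at the stop, then the medium one nested in it, then the small one nested in that, each lying back against the tray behind it with its lipped side facing out from the stand. Let go of each before fetching the next, and leave the plain board and everything else on the island as they are.

Things in the scene. Friction and masses are not known exactly. Their poses are not given: they have to be found in the camera images.
- tray_large: Large bamboo paddle tray, standing in the rack, handle up: 150 mm wide, body 130 mm tall, handle 42 mm wide, 190 mm tall in all, about 0.25 kg. Plate and handle 8 mm thick (x +1 to +9 mm); a lip 6 mm thick juts 10 mm to the front (x -9 to +1 mm) along both sides and foot, not the top, so the next smaller tray fits in with 8 mm to spare at sides and foot. Origin: mid underside of the foot; x to the plain back, y across, z up.
- tray_large_bar (a point): Underside, mid width and mid thickness, of the top bar of the large tray's hanging slot: 175 mm above the foot, x = +5 mm; axes as the tray's. The bar is 15 mm deep up to the handle's top edge; the slot below it is 24 mm wide and 40 mm tall. The handle is 60 mm tall; grip it from above across its width, on its side edges.
- tray_medium: Medium bamboo paddle tray, standing in the rack, handle up: 122 mm wide, body 116 mm tall, handle 50 mm wide, 176 mm tall in all, about 0.20 kg. Plate and handle 8 mm thick (x +1 to +9 mm); a lip 6 mm thick juts 10 mm to the front (x -9 to +1 mm) along both sides and foot, not the top, so the next smaller tray fits in with 8 mm to spare at sides and foot. Origin: mid underside of the foot; x to the plain back, y across, z up.
- tray_medium_bar (a point): Underside, mid width and mid thickness, of the top bar of the medium tray's hanging slot: 161 mm above the foot, x = +5 mm; axes as the tray's. The bar is 15 mm deep up to the handle's top edge; the slot below it is 24 mm wide and 40 mm tall. The handle is 60 mm tall; grip it from above across its width, on its side edges.
- tray_small: Small bamboo paddle tray, standing in the rack, handle up: 94 mm wide, body 102 mm tall, handle 58 mm wide, 162 mm tall in all, about 0.15 kg. Plate and handle 8 mm thick (x +1 to +9 mm); a lip 6 mm thick juts 10 mm to the front (x -9 to +1 mm) along both sides and foot, not the top, so the next smaller tray fits in with 8 mm to spare at sides and foot. Origin: mid underside of the foot; x to the plain back, y across, z up.
- tray_small_bar (a point): Underside, mid width and mid thickness, of the top bar of the small tray's hanging slot: 147 mm above the foot, x = +5 mm; axes as the tray's. The bar is 15 mm deep up to the handle's top edge; the slot below it is 24 mm wide and 40 mm tall. The handle is 60 mm tall; grip it from above across its width, on its side edges.
- rack: Bamboo rack, fixed, left or right of the robot, 208 x 150 mm: floor 10 mm thick, five cross walls 24 mm thick up to z = 46 mm and between them four slots 22 mm wide at x = -69, -23, 23 and 69 mm, holding the trays and a plain board in any order. Origin: centre of the underside; x across the slots, y along them; yaw within 0.35 rad.
- hook: Steel hook stand, fixed, on the other side: base 150 x 130 x 14 mm (x -40 to +110 mm), post at x = +66 mm, 228 mm tall, level rod 10 mm thick, axis 215 mm up, from the post along -x (towards the robot, yaw within 0.35 rad) to x = -60 mm, its end turned up. Stop plate 34 mm wide, z 185 to 235 mm, front face at x = +50 mm. Origin: on the worktop.
- hook_root (a point): Where the top line of the rod meets the front face of the stop plate, 220 mm above the worktop; axes as the stand's (x along the rod to the post, y across, z up).
- hook_tip (a point): Top of the upturned end of the rod: 116 mm to -x of hook_root, 12 mm above the rod's top line.
- board: Plain chopping board without handle, 120 x 110 x 16 mm, standing in one of the rack's slots; leave alone. Origin: centre of its underside.
- bowl: White porcelain bowl, 92 mm across, 48 mm high, between rack and hook; leave alone. Origin: centre of its underside.
- oil_bottle: Green oil bottle, 60 mm thick, 200 mm tall, at the far left; leave alone. Origin: centre of its underside.
- mug: Blue mug, 80 mm across, 90 mm high, far left; leave alone. Origin: centre of its underside.
- flour_jar: Flour jar, 96 mm thick, 150 mm tall, far right; leave alone. Origin: centre of its underside.
- budare: Round aluminium budare, 212 mm across, 10 mm thick, two wire loops, at the far side in the middle; leave alone. Origin: centre of its underside.
- spatula: Bamboo spatula, 260 mm long, lying on the worktop to the right of the robot; leave alone. Origin: near the middle of its underside.
Things that resemble listed ones, but are neither listed nor needed, are in the scene too. Leave any green or red look-alike of the tray_medium alone.

How it is judged (in metres and radians):
On the way, in this order (a step that is already met when the one before it is completed fails the run):
1. The large tray hangs by its slot on the rod, against or close to the stop, and the fingers are off it (z of tray_large_bar in the frame of hook_root between -0.005 and 0.006 m and y of tray_large_bar in the frame of hook_root between -0.012 and 0.012 m and angle between the y axis of tray_large and the y axis of hook_root, either way round below 0.15 rad and angle between tray_large's own z axis and vertical below 0.12 rad and contact force between tray_large and the fingers below 0.2 N and x of tray_large_bar in the frame of hook_root between -0.019 and 0.001 m), for 0.2 s.
2. The medium tray hangs on the rod, nested within the lip of the large one, and the fingers are off it (z of tray_medium_bar in the frame of hook_root between -0.005 and 0.006 m and y of tray_medium_bar in the frame of hook_root between -0.012 and 0.012 m and angle between the y axis of tray_medium and the y axis of hook_root, either way round below 0.15 rad and angle between tray_medium's own z axis and vertical below 0.12 rad and contact force between tray_medium and the fingers below 0.2 N and x of tray_medium_bar in the frame of tray_large_bar between -0.015 and -0.005 m), for 0.2 s.
3. The small tray hangs on the rod, nested within the lip of the medium one, and the fingers are off it (z of tray_small_bar in the frame of hook_root between -0.005 and 0.006 m and y of tray_small_bar in the frame of hook_root between -0.012 and 0.012 m and angle between the y axis of tray_small and the y axis of hook_root, either way round below 0.15 rad and angle between tray_small's own z axis and vertical below 0.12 rad and contact force between tray_small and the fingers below 0.2 N and x of tray_small_bar in the frame of tray_medium_bar between -0.015 and -0.005 m), for 0.2 s.
At the end, for the whole second after the job is handed in: The trays hang still and released, slot bars on the rod (-5 to +6 mm) within 12 mm of its middle, tilt under 0.12 rad, square within 0.15 rad; large bar 0 to 19 mm from the stop, each next bar 5 to 15 mm in front of the one behind (8 mm: fully nested) (all of step 1 and all of step 2 and all of step 3 and linear speed of each of tray_large, tray_medium, tray_small below 0.03 m/s); the robot touches nothing.
It fails at once if a bystander (board, bowl, bottle, mug, jar, budare, spatula) is shifted by more than 30 mm or tipped over (distance of any of board, bowl, oil_bottle, mug, flour_jar, budare, spatula from where it was at the start of the episode above 0.03 m or angle between any of board, bowl, oil_bottle, mug, flour_jar, budare's own z axis and vertical above 0.35 rad).
It fails at once if a tray is dropped on the worktop (its foot down at the worktop, or tipped by more than 0.8 rad) (angle between any of tray_large, tray_medium, tray_small's own z axis and vertical above 0.8 rad or height (world z) of any of tray_large, tray_medium, tray_small below 0.004 m).
It also fails if it takes over 70 s, if anything falls off the work surface, if the arm or the gripper's body presses on something with over 40 N, if the wrist force passes 120 N, or if a joint passes its speed limit or range.

## Robot

A 7-joint arm with a two-finger parallel gripper is mounted at the origin on the work surface. World frame = base frame: x ahead of the robot, y to its left, z up, the work surface at z = 0. Lengths are in mm, angles in rad, forces in N, time in s.
With the tool pointing down it reaches from about 400 to 875 mm from the base axis. Payload 4.4 kg.
Tool frame: the origin (TCP) lies midway between the tips of the shut fingers; the grasp point (between the pads) lies 19 mm behind it; x points along the fingers, y is the direction in which the jaws open and shut, and the axes are right-handed (so a half turn about x gives the same grasp; the last joint's range is limited). The gripper opens to 85 mm and grips with 20 to 120 N. Pads are 22 mm wide; open, the fingers measure 114 mm over their backs; the gripper's body (76 mm by 85 mm) begins 54 mm behind the grasp point. The pads swing forward as they close: fully open they stand 13 mm farther back than shut.
Start: joints at [-1.221, 0.628, 0.038, 1.517, -0.027, 0.996, -0.02], TCP at [262.528, 594.64, 231.313] pointing down, gripper open.
Joint ranges: [-3.06, 3.06], [-0.37, 2.12], [-1.25, 1.32], [0.18, 2.47], [-1.1, 4.24], [0.23, 1.98], [-2.94, 2.94]. Speed limits (rad/s): [2.57, 2.57, 3.14, 3.14, 3.14, 3.14, 3.14].

## Interface

Orientations are given as [roll, pitch, yaw] about the fixed x, y, z axes, in that order (R = Rz(yaw) Ry(pitch) Rx(roll)).
In Python, from cell import ctrl gives the robot as it stands.
- The arm moves only by the tool arm_command, never from a script. Its argument "series" is a list of rows, each a list of 7 numbers: the opening, from 0 (shut) to 1 (fully open), then the shift along the world's x, y, z in cm, then the turn, a rotation vector about the world's x, y, z in degrees. In form: [[claw, x, y, z, rx, ry, rz], ...]. A call has 1 to 20 rows; each row shifts and turns the commanded pose from where the row before left it; what a row does not reach is not made up. A row lasts 1/12 s, in which the tool goes at most 41.7 mm and 7.16 degrees, less where a joint would pass 70% of its speed; a pose out of reach is approached as far as the arm can. A call with a gripper value outside its range is refused whole. The fingers move at their own pace and stop on an object; the grip force is fixed at half the most. Time passes only in rows, so rows that do not move let the fingers close. It gives the time, the measured TCP pose, the force and the opening at its end, in the units of the state.
- ctrl.read_state(): the state, without advancing time (a new reading comes with each control period).
- ctrl.get_image(name): name is "side" or "top" or "wrist"; returns the picture (400x640x3 uint8, blue, green, red); there is no depth.
- ctrl.calibration(name): a dict with "fovy" (degrees; the focal length in pixels is half the picture's height over the tangent of half this angle, whatever the lens; pixels are square), "cx", "cy" (the principal point, pixels), "cam_to_world" (4x4, takes a point from camera to world coordinates); the wrist camera has in their place "T_tool_cam" (4x4, takes a point from camera to tool coordinates, whose origin is the TCP and whose axes are the tool frame's). Camera axes: x right, y up, looking along -z (the intrinsics and any distortion apply to the point x, -y, -z); pixel columns grow to the right and rows downward; lengths in mm; the calibration is good to about 2 mm. A picture is of the moment at which its call begins: read the wrist's pose just before it. calibration takes no time and is no camera call.
- ctrl.finish_job(): hands the job in, once; it reports no verdict.
Trained networks look in the newest picture that a camera, given by its name, has taken for a name from the list of things; names that differ only in an ending like _2 or _b are one class to them, and where a whole thing is asked for, a point or a joint stands for the part that bears it (a point fixed in the world has none). Each returns a list of dicts, best first, with "conf" (0 to 1); they miss things now and then, are a little off and sometimes report something else, mostly with a low value. They report only what shows in the picture. A call takes as long as a camera call. They do not tell look-alikes from the thing itself.
- ctrl.spot_in(label, camera): "centre" ([x, y, z] in mm, in world coordinates, good to about 4 mm: the middle of the surface that is visible of it).
The state is a dict: "clock": time; "qpos": joint angles; "qd": joint speeds; "tau": joint torques, N m; "eef_pos": TCP position; "tool_rot": TCP orientation; "force": force on the tool from outside, world axes, zero at the start; "torque": the same for the moment, N m; "width": finger opening in mm.
Only numpy, scipy, OpenCV 4.12 (cv2) and the standard library are available. Lean on these libraries where they do the work, as an engineer would, in place of code of your own. Each camera call takes 0.05 s, during which the arm holds its last target.

## Working session

There is one attempt and no reset: what is moved stays moved. The work goes in short steps, Python scripts to look and compute and a tool call to move; the robot and the scene stay as the last step left them, time stands still between calls to the robot, and variables do not carry over. Pictures are saved under pics/ and viewed, and the job is handed in when it is done.

Besides the shell and the picture viewer there is one more tool, called after ">>>" as name(argument=value, ...), one argument or row to a line, values as JSON. arm_command: Moves the arm, as the interface text tells. Its arguments: {"type":"object","properties":{"series":{"type":"array"}},"required":["series"]}

```bash
ls; mkdir -p pics; python3 - <<'E'
from cell import ctrl
import cv2
s=ctrl.read_state(); print(s)
for n in ['side','top','wrist']:
    im=ctrl.get_image(n); cv2.imwrite(f'pics/{n}0.png',im); c=ctrl.calibration(n); print(n,c)
E
```

```text
pics
{'clock': 0.0, 'qpos': array([-1.22081203,  0.62933439,  0.03842642,  1.51837489, -0.02698715,
        0.99628704, -0.0199962 ]), 'qd': array([-1.17273509e-03, -2.81009925e-04,  8.41599489e-04,  1.36041876e-04,
       -3.53245816e-04,  3.36741005e-04, -3.12115187e-05]), 'tau': array([ 2.07431367e-04, -5.63382876e+01,  1.22627456e+00, -1.93447763e+01,
        1.10301166e-02,  1.03546330e-02,  6.05161787e-06]), 'eef_pos': array([262.25647762, 594.06272881, 230.39420916]), 'tool_rot': array([-1.556994  ,  1.56891025, -1.9727551 ]), 'force': array([-0.07497747,  0.63037679, -0.87336649]), 'torque': array([0.03520144, 0.04431689, 0.02620084]), 'width': 85.02622747616587}
side {'fovy': 47.95313425948332, 'cx': 324.1323890113558, 'cy': 196.55751792599946, 'cam_to_world': array([[ 9.70857350e-01,  1.31268756e-01, -2.00510647e-01,
         2.32385376e+02],
       [-2.39529154e-01,  5.04043001e-01, -8.29799035e-01,
        -1.23671381e+03],
       [-7.86069919e-03,  8.53644638e-01,  5.20796546e-01,
         9.02231601e+02],
       [ 0.00000000e+00,  0.00000000e+00,  0.00000000e+00,
      
[... 205 characters left out ...]
,
       [-9.99633504e-01,  2.69803951e-02, -2.21722134e-03,
        -5.13889251e+00],
       [ 2.22069891e-03,  1.63352631e-01,  9.86565247e-01,
         1.70820248e+03],
       [ 0.00000000e+00,  0.00000000e+00,  0.00000000e+00,
         1.00000000e+00]])}
wrist {'fovy': 60.894846521216664, 'cx': 322.4155793221803, 'cy': 201.99648824506545, 'T_tool_cam': array([[ 3.81389183e-04,  2.96935021e-01, -9.54897611e-01,
        -1.41411749e+02],
       [ 9.99999863e-01,  2.28569645e-04,  4.70479199e-04,
         4.81715695e-02],
       [ 3.57962358e-04, -9.54897660e-01, -2.96934894e-01,
        -7.49067673e+01],
       [ 0.00000000e+00,  0.00000000e+00,  0.00000000e+00,
         1.00000000e+00]])}
```

View pics/side0.png

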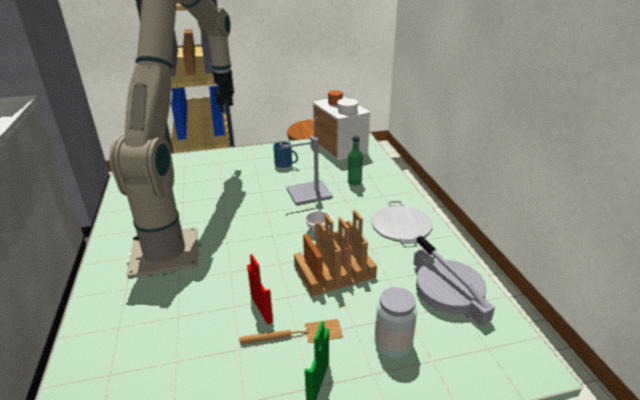

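View pics/top0.png

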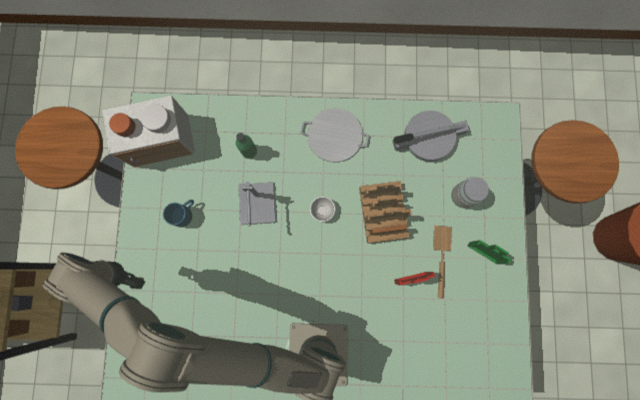

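View pics/wrist0.png

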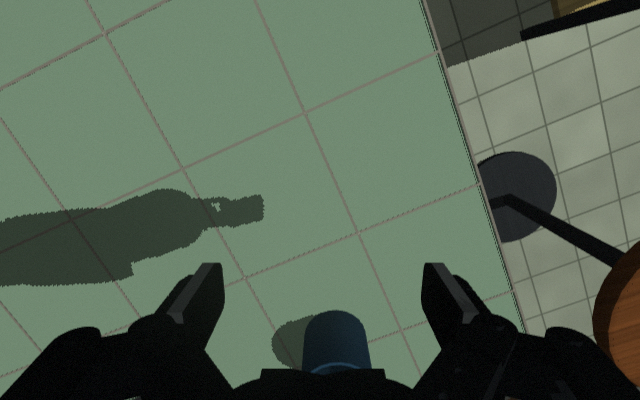

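```bash
cat > h.py <<'E'
import numpy as np, cv2
from cell import ctrl
from scipy.spatial.transform import Rotation as R
def Rt(s):
    return R.from_euler('xyz',s['tool_rot']).as_matrix()
def camT(n,s=None):
    c=ctrl.calibration(n)
    if n=='wrist':
        s=s or ctrl.read_state(); T=np.eye(4); T[:3,:3]=Rt(s); T[:3,3]=s['eef_pos']; M=T@c['T_tool_cam']
    else: M=c['cam_to_world']
    f=200/np.tan(np.radians(c['fovy']/2)); return M,f,c['cx'],c['cy']
def ray(C,u,v):
    M,f,cx,cy=C; d=M[:3,:3]@np.array([(u-cx)/f,-(v-cy)/f,-1]); return M[:3,3],d/np.linalg.norm(d)
def proj(C,p):
    M,f,cx,cy=C; q=M[:3,:3].T@(np.asarray(p,float)-M[:3,3]); return np.array([cx+f*q[0]/-q[2], cy-f*q[1]/-q[2]])
def atz(C,u,v,z):
    o,d=ray(C,u,v); return o+d*(z-o[2])/d[2]
def tri(*obs):
    A=np.zeros((3,3));b=np.zeros(3); rs=[ray(*o) for o in obs]
    for o,d in rs:
        P=np.eye(3)-np.outer(d,d);A+=P;b+=P@o
    p=np.linalg.solve(A,b); return p,[float(np.linalg.norm((np.eye(3)-np.outer(d,d))@(p-o))) for o,d in rs]
E
python3 - <<'E'
from h import *
for cam in ['top','side']:
    im=ctrl.get_image(cam)
    r=(350,170,430,250) if cam=='top' else (285,205,385,295)
    x=im[r[1]:r[3],r[0]:r[2]]; cv2.imwrite(f'pics/{cam}_rack.png',cv2.resize(x,None,fx=6,fy=6,interpolation=cv2.INTER_CUBIC))
    r=(225,170,305,240) if cam=='top' else (270,125,350,215)
    x=im[r[1]:r[3],r[0]:r[2]]; cv2.imwrite(f'pics/{cam}_hook.png',cv2.resize(x,None,fx=6,fy=6,interpolation=cv2.INTER_CUBIC))
    for l in ['tray_large','tray_medium','tray_small','rack','hook','board','bowl']:
        print(cam,l,[(np.round(d['centre']).tolist(),round(d['conf'],2)) for d in ctrl.spot_in(l,cam)][:4])
E
```

```text
top tray_large [([484.0, -231.0, 99.0], 0.82)]
top tray_medium [([579.0, -210.0, 97.0], 0.65), ([369.0, -590.0, 77.0], 0.64), ([526.0, 236.0, 13.0], 0.55), ([270.0, -326.0, 85.0], 0.54)]
top tray_small [([528.0, -224.0, 98.0], 0.83)]
top rack [([471.0, -219.0, 47.0], 0.68), ([510.0, -2.0, 26.0], 0.28)]
top hook [([483.0, -230.0, 100.0], 0.47)]
top board [([435.0, -227.0, 116.0], 0.72)]
top bowl []
side tray_large [([487.0, -236.0, 98.0], 0.81)]
side tray_medium [([576.0, -227.0, 102.0], 0.97), ([366.0, -614.0, 88.0], 0.83), ([273.0, -349.0, 81.0], 0.62)]
side tray_small [([532.0, -234.0, 103.0], 0.88)]
side rack [([474.0, -283.0, 39.0], 0.57), ([540.0, 237.0, 12.0], 0.19)]
side hook [([546.0, 232.0, 12.0], 0.92), ([720.0, 256.0, 93.0], 0.29)]
side board [([431.0, -256.0, 93.0], 0.93), ([490.0, -239.0, 104.0], 0.52)]
side bowl [([507.0, 26.0, 35.0], 0.8)]
```

View pics/top_rack.png

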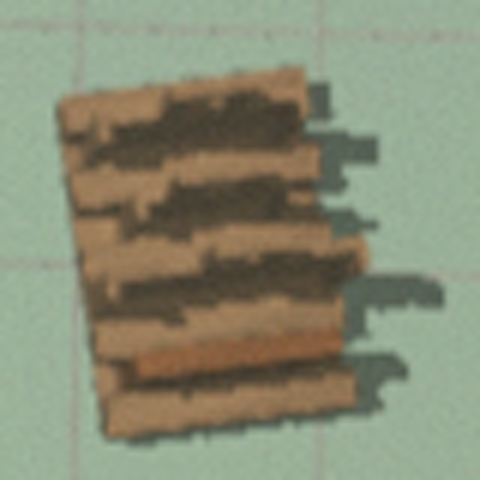

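View pics/side_rack.png

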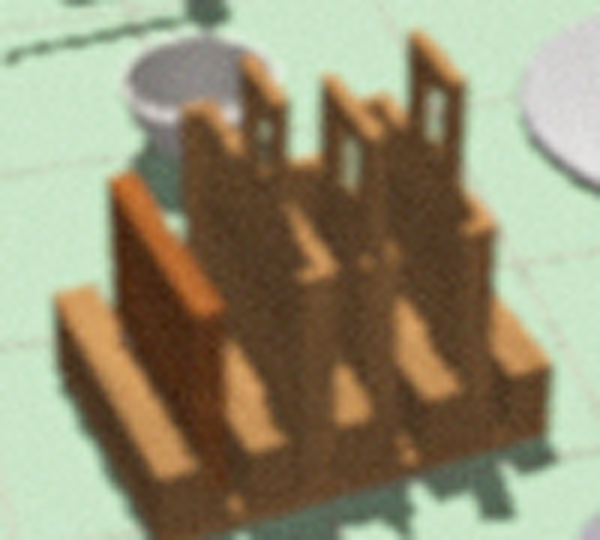

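View pics/side_hook.png

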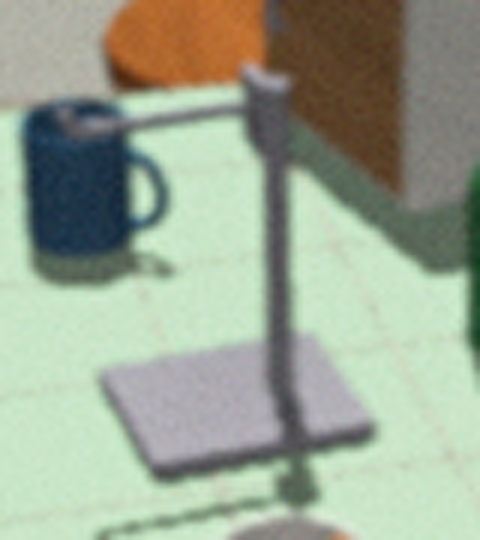

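View pics/top_hook.png

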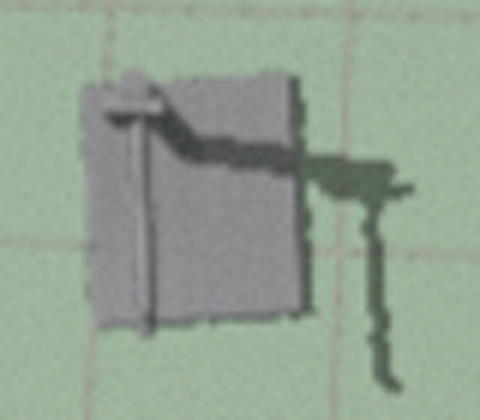

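```bash
python3 - <<'E'
from h import *
s=ctrl.read_state(); print(s['clock']); print(Rt(s).round(3))
E
```

```text
0.95
[[-0.     0.404  0.915]
 [ 0.     0.915 -0.404]
 [-1.     0.    -0.   ]]
```

>>> arm_command(
  series=[
    [1,1.5,-3,1.1,0,0,2],
    [1,1.6,-3,1.1,0,0,2],
    [1,1.6,-3,1.1,0,0,2],
    [1,1.6,-3,1.1,0,0,2],
    [1,1.6,-3,1.1,0,0,2],
    [1,1.6,-3,1.1,0,0,2],
    [1,1.6,-3,1.1,0,0,2],
    [1,1.6,-3,1.1,0,0,2],
    [1,1.6,-3,1.1,0,0,2],
    [1,1.6,-3,1.1,0,0,2],
    [1,1.6,-3,1.1,0,0,2],
    [1,1.3,-3,1.1,0,0,2],
    [1,0,0,0,0,0,0],
    [1,0,0,0,0,0,0],
  ],
)

```text
clock: 2.12
eef_pos: [451.8, 232.7, 364.2]
tool_rot: [0.327, 1.569, 0.325]
force: [-0.0, 0.5, 0.1]
width: 85.4
```

```bash
python3 - <<'E'
from h import *
s=ctrl.read_state(); print(s['clock'],s['eef_pos'],s['qpos'].round(2)); print(Rt(s).round(3))
im=ctrl.get_image('wrist'); cv2.imwrite('pics/w1.png',im); np.save('w1.npy',np.r_[s['eef_pos'],s['tool_rot']])
E
```

```text
2.1167 [451.79611284 232.7368917  364.1722348 ] [-0.54  0.29  0.01  1.71 -0.    1.14  1.04]
[[ 0.002  0.002  1.   ]
 [ 0.001  1.    -0.002]
 [-1.     0.001  0.002]]
```

View pics/w1.png

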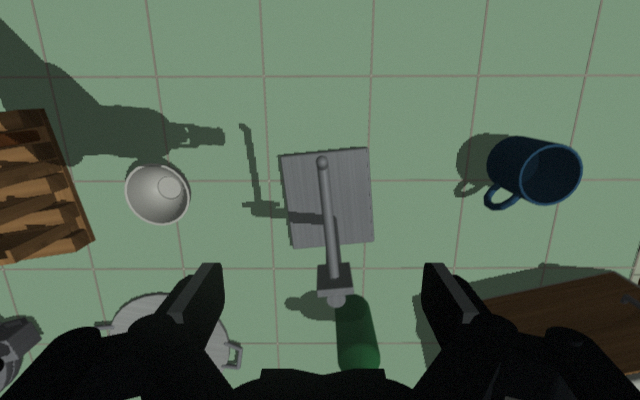

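```bash
python3 - <<'E'
from h import *
im=cv2.imread('pics/w1.png'); cv2.imwrite('pics/w1h.png',cv2.resize(im[135:315,260:400],None,fx=4,fy=4,interpolation=cv2.INTER_CUBIC)[:, :])
E
```

```text
(no output)
```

View pics/w1h.png

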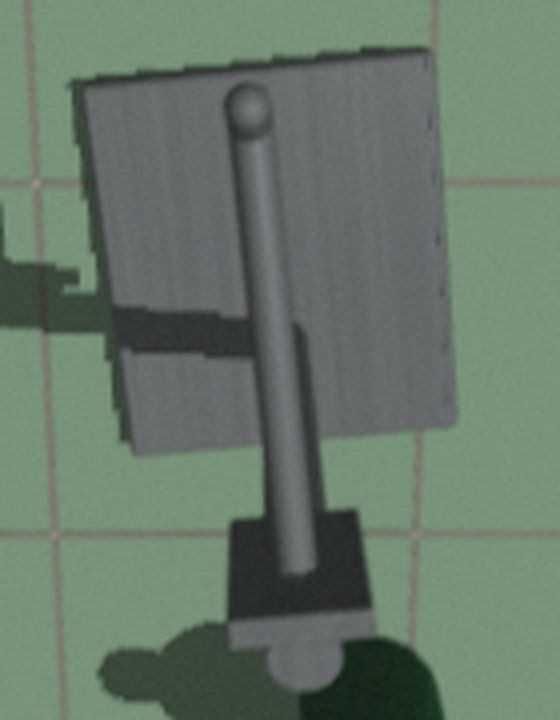

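```bash
cat > hookfit.py <<'E'
from h import *
from scipy.optimize import least_squares
w=np.load('w1.npy'); C=camT('wrist',dict(eef_pos=w[:3],tool_rot=w[3:]))
off=lambda u,v:((u+.5)/4-.5+260,(v+.5)/4-.5+135)
obs=[((-40,65,14),(85,88)),((-40,-65,14),(430,50)),((110,-65,14),(457,425)),((110,65,14),(135,453)),
 ((50,17,235),(230,620)),((50,-17,235),(374,609)),((50,17,185),(231,521)),((50,-17,185),(357,512)),((-60+0,0,228),(248,110))]
# sign of y: image right = +y
obs=[((p[0],-p[1] if 0 else p[1],p[2]),off(*q)) for p,q in obs]
def mk(sgn):
    def res(t):
        r=[]
        for p,q in obs:
            c,s=np.cos(t[2]),np.sin(t[2]); y=p[1]*sgn
            P=[t[0]+c*p[0]-s*y,t[1]+s*p[0]+c*y,p[2]]
            r+=list(proj(C,P)-q)
        return r
    return res
for sg in(1,-1):
    f=least_squares(mk(sg),[510,232,0],loss='soft_l1'); print(sg,f.x,f.cost,np.array(f.fun).reshape(-1,2).round(1).tolist())
    t=f.x
    for k,n in((50,'root'),(-66,'tip')): print(n,t[0]+k*np.cos(t[2]),t[1]+k*np.sin(t[2]))
E
python3 hookfit.py
```

```text
1 [ 4.93255259e+02  2.25309114e+02 -1.07898346e-01] 475.64990796967174 [[84.1, -0.6], [-91.6, -0.6], [-104.5, 0.9], [58.1, 1.9], [10.5, 0.4], [-63.0, -0.3], [9.5, -0.9], [-54.4, -1.7], [0.0, 5.6]]
root 542.9644898281374 219.92465813188093
tip 427.63907405950374 232.4165946427586
-1 [4.93279591e+02 2.38168688e+02 1.04766094e-01] 10.962313672580517 [[-1.9, -0.5], [1.2, -0.7], [0.9, 0.8], [-0.7, 1.9], [-0.9, 0.4], [0.5, -0.3], [-0.4, -0.9], [0.5, -1.8], [0.2, 5.6]]
root 543.005443074551 243.39741580604908
tip 427.6414652068613 231.26676823293
```

>>> arm_command(
  series=[
    [1,0,-3.8,0,0,0,0.5],
    [1,0,-3.8,0,0,0,0.5],
    [1,0,-3.8,0,0,0,0.5],
    [1,0,-3.8,0,0,0,0.5],
    [1,0,-3.8,0,0,0,0.5],
    [1,0,-3.8,0,0,0,0.5],
    [1,0,-3.8,0,0,0,0.5],
    [1,0,-3.8,0,0,0,0.5],
    [1,0,-3.8,0,0,0,0.5],
    [1,0,-3.8,0,0,0,0.5],
    [1,0,-3.8,0,0,0,0.5],
    [1,0,-3.8,0,0,0,0.5],
    [1,0,0,0,0,0,0],
    [1,0,0,0,0,0,0],
  ],
)

```text
clock: 3.33
eef_pos: [450.6, -221.9, 362.6]
tool_rot: [2.739, 1.57, 2.844]
force: [0.1, 1.2, 0.2]
width: 85.6
```

```bash
python3 - <<'E'
from h import *
s=ctrl.read_state(); print(s['clock'],s['eef_pos'],s['qpos'].round(2)); print(Rt(s).round(3))
im=ctrl.get_image('wrist'); cv2.imwrite('pics/w2.png',im); np.save('w2.npy',np.r_[s['eef_pos'],s['tool_rot']])
E
```

```text
3.3333 [ 450.57497888 -221.87994896  362.5529704 ] [ 0.21  0.29  0.26  1.73 -0.08  1.14  2.17]
[[-0.001 -0.105  0.994]
 [ 0.     0.994  0.105]
 [-1.     0.001 -0.001]]
```

View pics/w2.png

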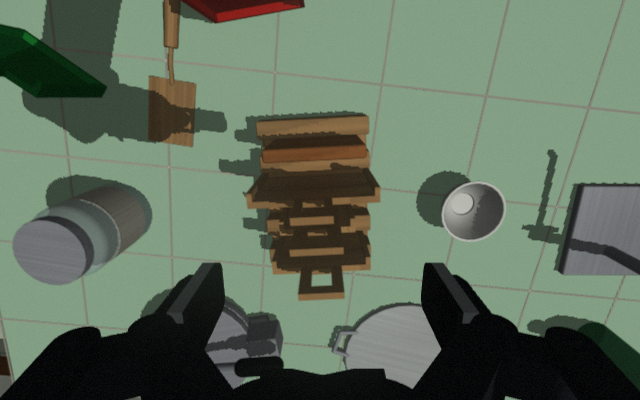

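```bash
python3 - <<'E'
from h import *
im=cv2.imread('pics/w2.png'); cv2.imwrite('pics/w2r.png',cv2.resize(im[105:305,235:390],None,fx=3.8,fy=3,interpolation=cv2.INTER_CUBIC)[:, :])
E
```

```text
(no output)
```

View pics/w2r.png

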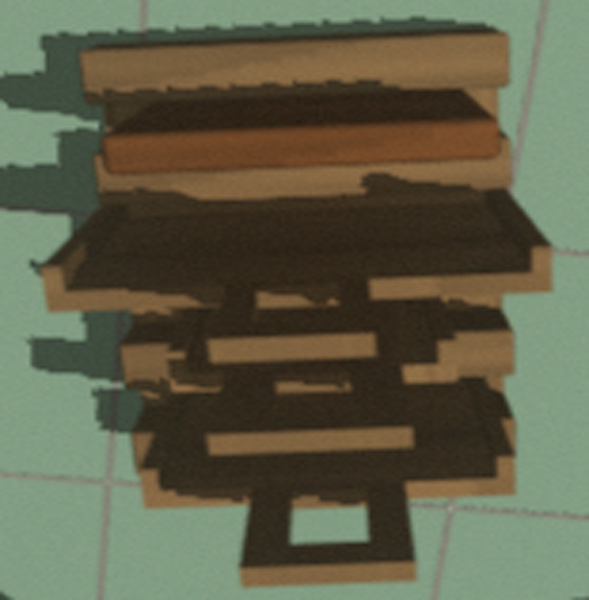

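>>> arm_command(
  series=[
    [1,2.5,0,-3,0,0,0],
    [1,2.5,0,-3,0,0,0],
    [1,0,0,0,0,0,0],
    [1,0,0,0,0,0,0],
  ],
)

```text
clock: 3.72
eef_pos: [500.9, -217.6, 300.8]
tool_rot: [2.475, 1.565, 2.589]
force: [0.4, 0.5, 0.7]
width: 85.4
```

```bash
python3 - <<'E'
from h import *
s=ctrl.read_state(); print(s['clock'],s['eef_pos'],s['qpos'].round(2)); print(Rt(s).round(3))
im=ctrl.get_image('wrist'); cv2.imwrite('pics/w3.png',im); np.save('w3.npy',np.r_[s['eef_pos'],s['tool_rot']])
cv2.imwrite('pics/w3r.png',cv2.resize(im[100:250,225:405],None,fx=4,fy=4,interpolation=cv2.INTER_CUBIC)[:, :])
cv2.imwrite('pics/w3s.png',cv2.resize(im[180:320,225:405],None,fx=4,fy=4,interpolation=cv2.INTER_CUBIC)[:, :])
E
```

```text
3.7167 [ 500.93534438 -217.55686771  300.84563538] [ 0.2   0.41  0.24  1.72 -0.11  1.03  2.16]
[[-0.005 -0.113  0.994]
 [ 0.003  0.994  0.113]
 [-1.     0.004 -0.005]]
```

View pics/w3r.png

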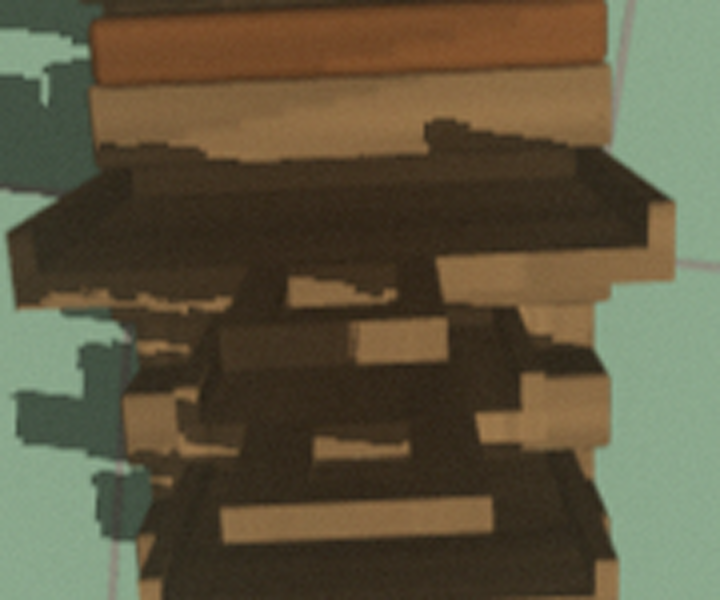

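View pics/w3s.png

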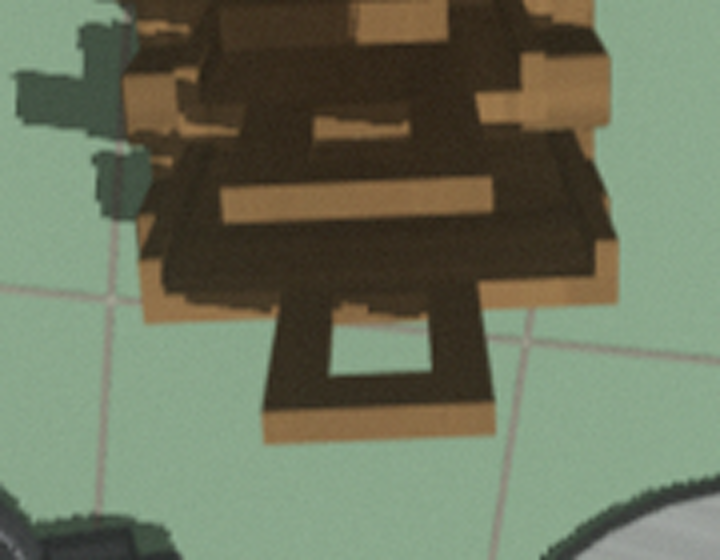

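```bash
cat > trayfit.py <<'E'
from h import *
from scipy.optimize import least_squares
def L(n):
    w=np.load(n); return camT('wrist',dict(eef_pos=w[:3],tool_rot=w[3:]))
C2,C3=L('w2.npy'),L('w3.npy')
a=lambda U,V:((U+.5)/3.8-.5+235,(V+.5)/3-.5+105)
r=lambda U,V:((U+.5)/4-.5+225,(V+.5)/4-.5+100)
s=lambda U,V:((U+.5)/4-.5+225,(V+.5)/4-.5+180)
D={'large':([(208,340),(376,334),(377,357),(208,363),(52,310),(550,290)],r,[(218,322),(448,318),(449,361),(221,369),(17,308),(674,277)],42,190,150,130),
'small':([(207,435),(413,427),(414,447),(207,455)],r,[(220,508),(491,496),(493,532),(222,544)],58,162,94,102),
'medium':([(243,567),(415,562),(415,579),(240,586),(147,507),(515,492)],s,[(264,412),(495,402),(495,434),(264,443),(147,322),(618,302)],50,176,122,116)}
for n,(A,m,B,wd,H,W,bh) in D.items():
    P=[tri((C2,*a(*p)),(C3,*m(*q))) for p,q in zip(A,B)]
    for p,e in P: print(n,p.round(1),np.round(e,1))
    mod=[(1,-wd/2,H),(1,wd/2,H),(9,wd/2,H),(9,-wd/2,H),(9,-W/2,bh),(9,W/2,bh)][:len(A)]
    def res(t,full=False):
        Rm=R.from_euler('ZY',[t[3],t[4]]).as_matrix(); o=[]
        for p,qa,qb in zip(mod,A,B):
            X=np.array(t[:3])+Rm@np.array(p,float)
            o+=list(proj(C2,X)-a(*qa))+list(proj(C3,X)-m(*qb))
        return np.array(o+[(t[2]-10)/3,t[4]/.03])
    f=least_squares(res,[500,-225,10,.1,0],x_scale=[10,10,10,.1,.1]); t=f.x
    Rm=R.from_euler('ZY',[t[3],t[4]]).as_matrix()
    print(n,'foot',t.round(3),'top mid',(t[:3]+Rm@[5,0,H]).round(1),'rms',np.sqrt(np.mean(f.fun**2)).round(2))
E
python3 trayfit.py
```

```text
large [ 484.6 -249.5  212. ] [0.4 0.4]
large [ 481.9 -209.   201.7] [0.5 0.5]
large [ 490.7 -207.6  198.5] [0.5 0.5]
large [ 495.6 -249.3  202.8] [0.3 0.3]
large [ 502.3 -300.2  146.4] [1. 1.]
large [ 481.  -155.1  139.1] [0.2 0.2]
large foot [ 4.82707e+02 -2.30328e+02  9.02600e+00  1.57000e-01  1.00000e-02] top mid [ 489.6 -229.2  199. ] rms 0.61
small [ 532.4 -249.3  178.3] [0.5 0.5]
small [ 527.1 -192.4  169.2] [0.7 0.7]
small [ 537.2 -190.4  164.2] [0.6 0.6]
small [ 543.  -248.9  172.2] [0.4 0.4]
small foot [ 5.29747e+02 -2.21609e+02  9.92400e+00  1.58000e-01 -1.00000e-03] top mid [ 534.6 -220.8  171.9] rms 0.43
medium [ 573.7 -235.   194.6] [0.8 0.8]
medium [ 574.8 -186.3  180.5] [0.4 0.4]
medium [ 591.  -183.2  166.1] [0.2 0.2]
medium [ 583.1 -234.9  191.4] [0.4 0.4]
medium [ 586.6 -268.3  135.9] [0.6 0.6]
medium [ 582.4 -146.   106.3] [0.2 0.2]
medium foot [ 5.73848e+02 -2.11790e+02  7.34400e+00  1.58000e-01  1.10000e-02] top mid [ 580.6 -210.7  183.3] rms 0.51
```

```bash
python3 - <<'E'
from h import *
ctrl.get_image('wrist')
s=ctrl.read_state(); print(s['clock'],s['eef_pos'],s['qpos'].round(3)); print(Rt(s).round(3)); print(s['qd'].round(3))
E
```

```text
3.8167 [ 500.67903489 -219.87908671  303.72990372] [ 0.199  0.41   0.238  1.715 -0.11   1.03   2.156]
[[-0.    -0.11   0.994]
 [ 0.     0.994  0.11 ]
 [-1.     0.    -0.   ]]
[ 0.013 -0.027  0.015 -0.007  0.003 -0.003  0.001]
```

```bash
python3 - <<'E'
from h import *
P=[]
for i in range(5):
    ctrl.get_image('wrist'); s=ctrl.read_state(); P.append(np.r_[s['eef_pos'],s['tool_rot']]); print(s['eef_pos'].round(1), Rt(s)[:,0].round(4),Rt(s)[:2,1].round(4))
np.save('w3.npy',np.r_[np.median(P,0)[:3],P[-1][3:]])
E
python3 trayfit.py | grep foot
```

```text
[ 500.6 -220.6  304.4] [ 1.2e-03 -3.0e-04 -1.0e+00] [-0.1088  0.9941]
[ 500.6 -221.   304.8] [ 2.e-03 -6.e-04 -1.e+00] [-0.1082  0.9941]
[ 500.6 -221.2  304.9] [ 2.3e-03 -6.0e-04 -1.0e+00] [-0.1077  0.9942]
[ 500.5 -221.4  304.8] [ 2.3e-03 -6.0e-04 -1.0e+00] [-0.1075  0.9942]
[ 500.5 -221.5  304.6] [ 2.1e-03 -5.0e-04 -1.0e+00] [-0.1073  0.9942]
large foot [ 4.83718e+02 -2.32758e+02  9.64600e+00  1.53000e-01  8.00000e-03] top mid [ 490.2 -231.8  199.6] rms 2.07
small foot [ 5.31345e+02 -2.24152e+02  9.44700e+00  1.56000e-01 -1.00000e-03] top mid [ 536.1 -223.4  171.5] rms 2.03
medium foot [ 5.75536e+02 -2.14432e+02  7.45200e+00  1.56000e-01  1.20000e-02] top mid [ 582.5 -213.3  183.4] rms 2.13
```

>>> arm_command(
  series=[
    [1,-1.1,-0.7,-1,0,0,2.8],
    [1,0,0,-3,0,0,0],
    [1,0,0,-3,0,0,0],
    [1,0,0,-3,0,0,0],
    [1,0,0,-2,0,0,0],
    [1,0,0,-1,0,0,0],
    [1,0,0,-0.7,0,0,0],
    [1,0,0,0,0,0,0],
    [1,0,0,0,0,0,0],
    [1,0,0,0,0,0,0],
  ],
)

```text
clock: 4.9
eef_pos: [490.5, -228.9, 167.7]
tool_rot: [-0.55, 1.568, -0.394]
force: [0.7, -0.5, -0.4]
width: 85.2
```

```bash
python3 - <<'E'
from h import *
s=ctrl.read_state(); print(s['clock'],s['eef_pos'],s['force'],s['width']); print(Rt(s).round(3))
im=ctrl.get_image('wrist'); cv2.imwrite('pics/w4.png',im)
s=ctrl.read_state(); print(s['clock'],s['eef_pos'])
E
```

```text
4.9 [ 490.46878257 -228.88454401  167.67128118] [ 0.7142154  -0.52111574 -0.38563723] 85.19174494025691
[[ 0.002 -0.156  0.988]
 [-0.001  0.988  0.156]
 [-1.    -0.001  0.002]]
4.95 [ 490.4477688  -228.79486502  167.66739763]
```

View pics/w4.png

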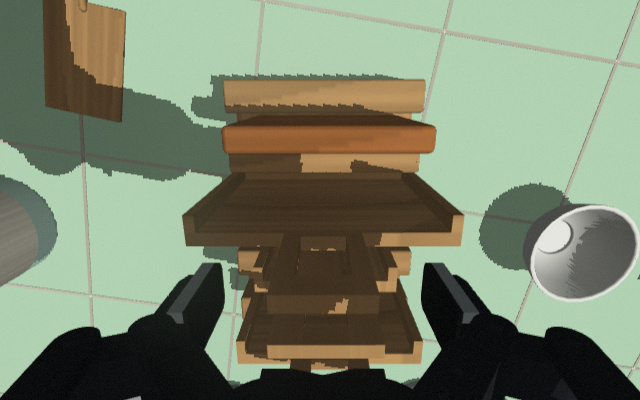

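>>> arm_command(
  series=[
    [0,0,0,-0.2,0,0,0],
    [0,0,0,0,0,0,0],
    [0,0,0,0,0,0,0],
    [0,0,0,0,0,0,0],
    [0,0,0,0,0,0,0],
    [0,0,0,0,0,0,0],
    [0,0,0,0,0,0,0],
    [0,0,0,0,0,0,0],
  ],
)

```text
clock: 5.62
eef_pos: [489.9, -228.7, 164.7]
tool_rot: [-0.727, 1.57, -0.571]
force: [-0.8, -2.1, 4.6]
width: 41.0
```

>>> arm_command(
  series=[
    [0,0,0,1,0,0,0],
    [0,0,0,2,0,0,0],
    [0,0,0,2.5,0,0,0],
    [0,0,0,3,0,0,0],
    [0,0,0,3,0,0,0],
    [0,0,0,2.5,0,0,0],
    [0,0,0,0,0,0,0],
    [0,0,0,0,0,0,0],
    [0,0,0,0,0,0,0],
  ],
)

```text
clock: 6.37
eef_pos: [488.4, -227.5, 303.1]
tool_rot: [2.507, 1.568, 2.664]
force: [-0.4, 0.7, -3.3]
width: 41.0
```

```bash
python3 - <<'E'
from h import *
s=ctrl.read_state(); print(s['clock'],s['eef_pos'],s['force'],s['width']); print(Rt(s).round(3))
im=ctrl.get_image('wrist'); cv2.imwrite('pics/w5.png',im);np.save('w5.npy',np.r_[s['eef_pos'],s['tool_rot']])
im=ctrl.get_image('side'); cv2.imwrite('pics/s5.png',im[100:350,200:450].repeat(2,0).repeat(2,1))
E
```

```text
6.3667 [ 488.43797242 -227.52646366  303.09833912] [-0.35843538  0.73084131 -3.25435432] 40.982018659952494
[[-0.003 -0.156  0.988]
 [ 0.001  0.988  0.156]
 [-1.     0.002 -0.003]]
```

View pics/w5.png

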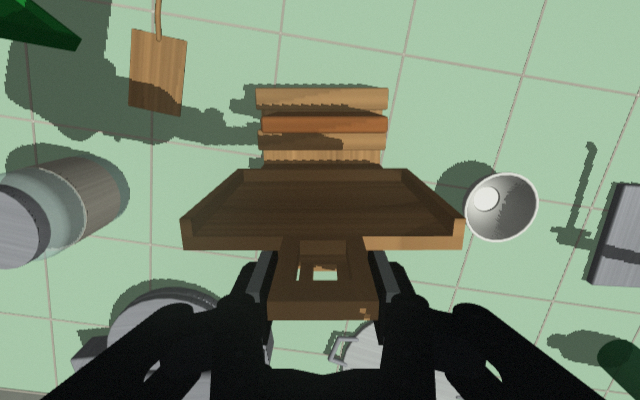

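View pics/s5.png

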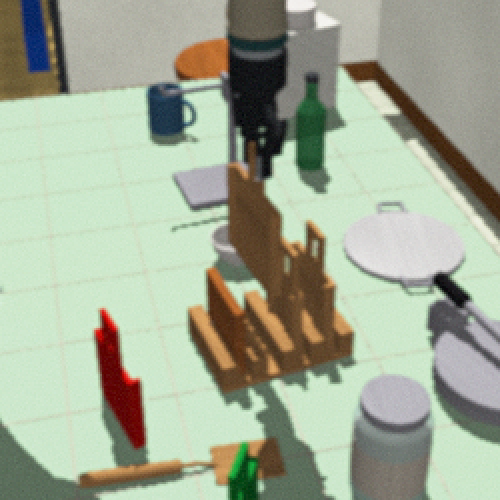

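```bash
python3 - <<'E'
import cv2
im=cv2.imread('pics/w5.png'); cv2.imwrite('pics/w5z.png',cv2.resize(im[160:330,172:474],None,fx=2.6,fy=3.4,interpolation=cv2.INTER_CUBIC))
E
```

```text
(no output)
```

View pics/w5z.png

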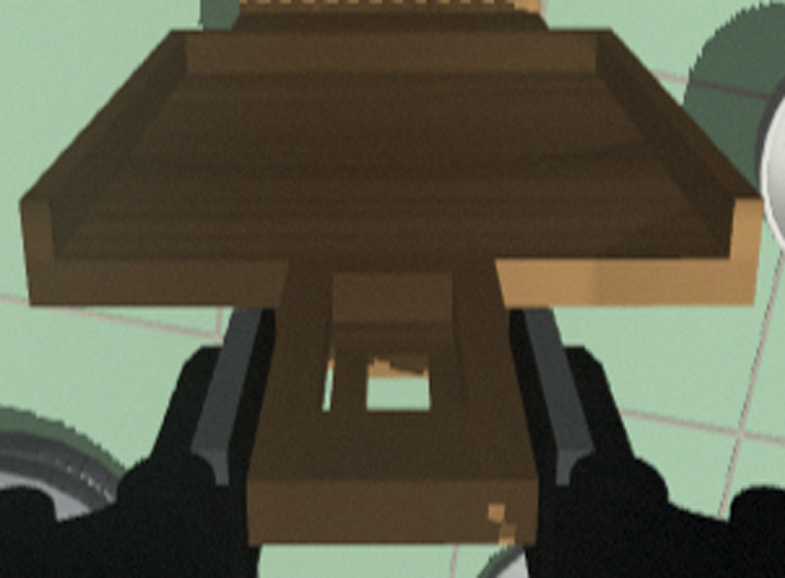

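```bash
cat > grip.py <<'E'
from h import *
from scipy.optimize import least_squares
def fit(npy,pts,H,t0=None):
    """pts: list of (model xyz,(u,v)); prints the tray pose in tool frame (rest yaw/pitch/roll) """
    c=ctrl.calibration('wrist'); f=200/np.tan(np.radians(c['fovy']/2)); C=(c['T_tool_cam'],f,c['cx'],c['cy'])
    # tray axes in tool: z up=-x_tool, y=y_tool, x=z_tool
    B=np.array([[0,0,-1],[0,1,0],[1,0,0]],float)
    def res(t):
        Rm=B@R.from_rotvec(t[3:]).as_matrix()
        return np.concatenate([proj(C,t[:3]+Rm@np.array(p,float))-q for p,q in pts])
    s=least_squares(res,[H-33,0,-5,0,0,0],x_scale=[10,10,10,.1,.1,.1],loss='soft_l1'); t=s.x
    Rm=B@R.from_rotvec(t[3:]).as_matrix()
    print('rotvec(tray axes)',t[3:].round(3),'top in tool',(t[:3]+Rm@[5,0,H]).round(1),'bar in tool',(t[:3]+Rm@[5,0,H-15]).round(1)); print(s.fun.reshape(-1,2).round(1).tolist())
    w=np.load(npy); T=R.from_euler('xyz',w[3:]).as_matrix()
    print('world bar',(w[:3]+T@(t[:3]+Rm@[5,0,H-15])).round(1),'foot',(w[:3]+T@t[:3]).round(1)); Rw=T@Rm; print('tray x',Rw[:,0].round(3),'z',Rw[:,2].round(3))
E
python3 - <<'E'
from grip import *
m=lambda U,V:((U+.5)/2.6-.5+172,(V+.5)/3.4-.5+160)
fit('w5.npy',[((-9,-75,0),m(173,30)),((-9,75,0),m(612,30)),((-9,-75,130),m(22,203)),((-9,75,130),m(762,200)),((9,-75,130),m(32,305)),((9,75,130),m(755,304)),((1,-21,190),m(248,481)),((1,21,190),m(538,479)),((9,-21,190),m(248,543)),((9,21,190),m(538,544))],190)
E
```

```text
rotvec(tray axes) [0.    0.003 0.002] top in tool [-32.8  -0.5   0.7] bar in tool [-17.8  -0.4   0.7]
[[0.2, -0.1], [-0.4, -0.4], [0.2, -0.4], [0.3, -0.0], [0.6, 0.8], [-1.1, 0.5], [-1.5, -0.2], [1.3, 0.2], [-0.3, 0.1], [0.3, -0.4]]
world bar [ 489.2 -227.9  320.9] foot [ 483.4 -228.5  145.9]
tray x [ 0.987  0.158 -0.005] z [ 0.005 -0.001  1.   ]
```

>>> arm_command(
  series=[
    [0,-0.4,2,0,0,0,0],
    [0,-0.8,3.7,0,0,0,-0.3],
    [0,-0.8,3.7,0,0,0,-0.3],
    [0,-0.8,3.7,0,0,0,-0.3],
    [0,-0.8,3.7,0,0,0,-0.3],
    [0,-0.8,3.7,0,0,0,-0.3],
    [0,-0.8,3.7,0,0,0,-0.3],
    [0,-0.8,3.7,0,0,0,-0.3],
    [0,-0.8,3.7,0,0,0,-0.3],
    [0,-0.8,3.7,0,0,0,-0.3],
    [0,-0.8,3.7,-1,0,0,-0.3],
    [0,-0.8,3.7,-1.5,0,0,-0.3],
    [0,-0.8,2,-2,0,0,0],
    [0,0,0.8,-1.5,0,0,0],
    [0,0,0,0,0,0,0],
    [0,0,0,0,0,0,0],
    [0,0,0,0,0,0,0],
  ],
)

```text
clock: 7.88
eef_pos: [390.0, 225.4, 244.4]
tool_rot: [-1.827, 1.57, -1.73]
force: [0.5, -0.5, -2.7]
width: 41.2
```

```bash
python3 - <<'E'
from h import *
s=ctrl.read_state(); print(s['clock'],s['eef_pos'],s['force'],s['width']); print(Rt(s).round(3))
im=ctrl.get_image('wrist'); cv2.imwrite('pics/w6.png',im);np.save('w6.npy',np.r_[s['eef_pos'],s['tool_rot']])
im=ctrl.get_image('side'); cv2.imwrite('pics/s6.png',im[60:260,200:450].repeat(3,0).repeat(3,1))
E
```

```text
7.8833 [390.02171642 225.40820372 244.41469141] [ 0.51722721 -0.45249946 -2.71641283] 41.16996947895607
[[-0.    -0.097  0.995]
 [-0.001  0.995  0.097]
 [-1.    -0.001 -0.   ]]
```

View pics/w6.png

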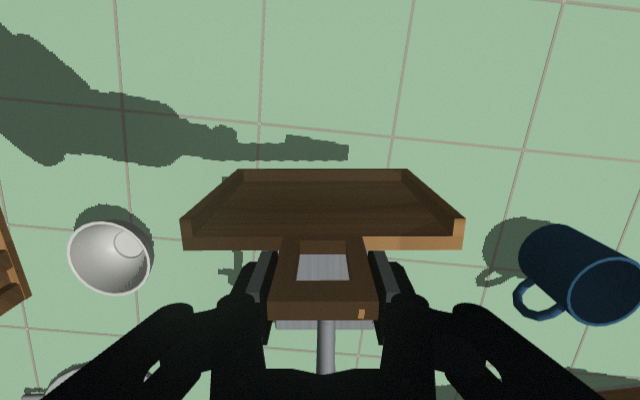

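View pics/s6.png

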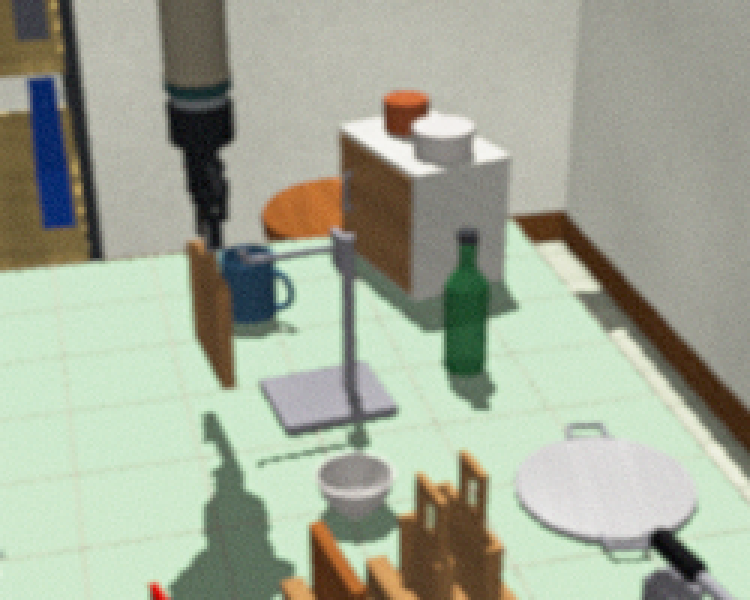

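>>> arm_command(
  series=[
    [0,0,0.2,-1.2,0,0,0.4],
    [0,0,0,-1.2,0,0,0],
    [0,0,0,0,0,0,0],
    [0,0,0,0,0,0,0],
    [0,0,0,0,0,0,0],
  ],
)

```text
clock: 8.4
eef_pos: [390.3, 228.4, 221.2]
tool_rot: [0.387, 1.569, 0.491]
force: [-0.4, 0.1, -3.3]
width: 40.7
```

```bash
python3 - <<'E'
from h import *
s=ctrl.read_state(); print(s['clock'],s['eef_pos'],s['force'],s['width']); print(Rt(s).round(3))
im=ctrl.get_image('side'); cv2.imwrite('pics/s7.png',cv2.resize(im[120:200,240:340],None,fx=7,fy=7,interpolation=cv2.INTER_CUBIC))
im=ctrl.get_image('wrist'); cv2.imwrite('pics/w7.png',cv2.resize(im[200:400,240:400],None,fx=4,fy=3))
E
```

```text
8.4 [390.25964127 228.39629551 221.19320003] [-0.36095456  0.11564539 -3.30934091] 40.694627303817484
[[ 0.001 -0.105  0.995]
 [ 0.001  0.995  0.105]
 [-1.     0.001  0.001]]
```

View pics/s7.png

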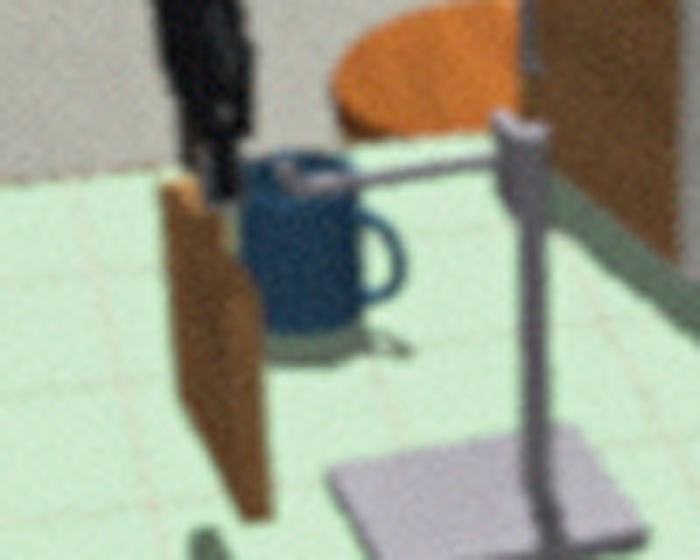

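View pics/w7.png

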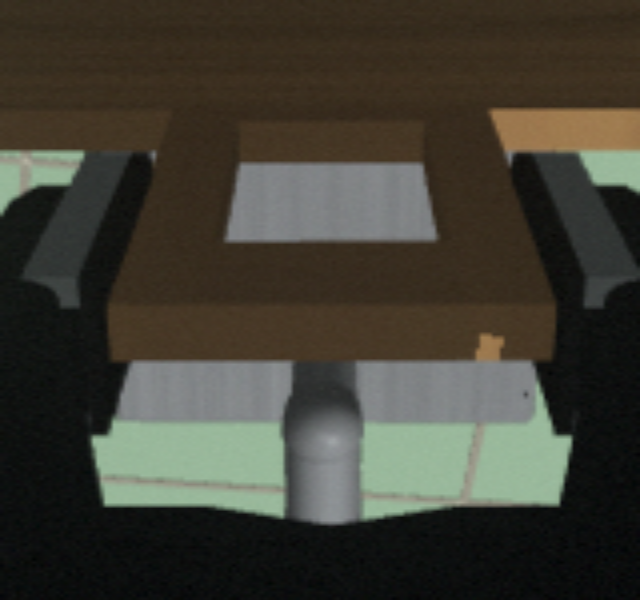

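>>> arm_command(
  series=[
    [0,1,0.05,0,0,0,0],
    [0,1.6,0.15,0,0,0,0],
    [0,1.6,0.15,0,0,0,0],
    [0,1.6,0.15,0,0,0,0],
    [0,1.2,0.1,0,0,0,0],
    [0,0,0,0,0,0,0],
    [0,0,0,0,0,0,0],
  ],
)

```text
clock: 9.08
eef_pos: [460.2, 234.4, 220.3]
tool_rot: [-0.546, 1.571, -0.441]
force: [0.0, -0.3, -1.8]
width: 41.0
```

```bash
python3 - <<'E'
from h import *
s=ctrl.read_state(); print(s['clock'],s['eef_pos'],s['force'],s['width']); print(Rt(s).round(3))
im=ctrl.get_image('side'); cv2.imwrite('pics/s8.png',cv2.resize(im[120:200,240:340],None,fx=7,fy=7,interpolation=cv2.INTER_CUBIC))
im=ctrl.get_image('wrist'); cv2.imwrite('pics/w8.png',cv2.resize(im[200:400,240:400],None,fx=4,fy=3))
E
```

```text
9.0833 [460.19274145 234.44526852 220.30803988] [ 0.02855927 -0.32358175 -1.79434785] 40.95167012228091
[[ 0.    -0.105  0.994]
 [-0.     0.994  0.105]
 [-1.    -0.     0.   ]]
```

View pics/s8.png

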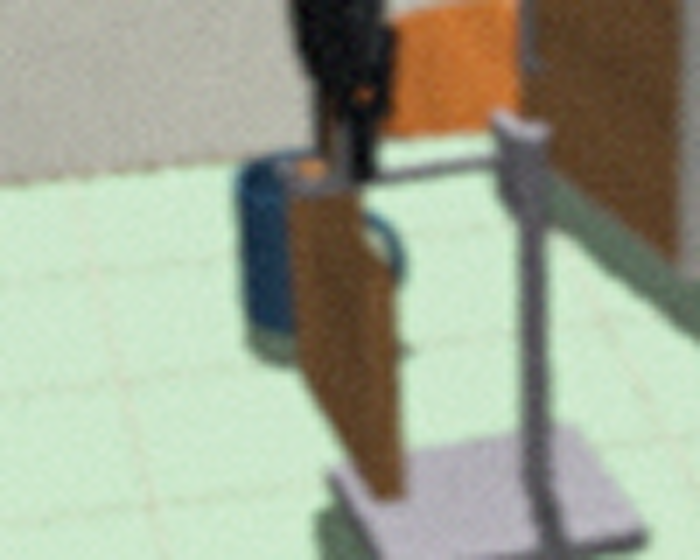

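View pics/w8.png

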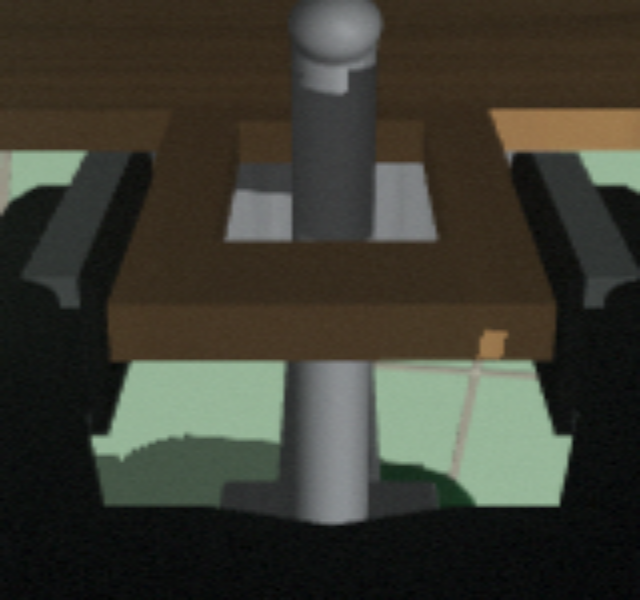

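>>> arm_command(
  series=[
    [0,1.6,0.15,0,0,0,0],
    [0,2,0.2,0,0,0,0],
    [0,2,0.2,0,0,0,0],
    [0,1.2,0.15,0,0,0,0],
    [0,0.6,0.1,0,0,0,0],
    [0,0,0,0,0,0,0],
    [0,0,0,0,0,0,0],
    [0,0,0,0,0,0,0],
  ],
)

```text
clock: 9.85
eef_pos: [532.0, 242.7, 220.2]
tool_rot: [-3.059, 1.569, -2.952]
force: [-0.4, 0.4, -2.4]
width: 41.3
```

```bash
python3 - <<'E'
from h import *
s=ctrl.read_state(); print(s['clock'],s['eef_pos'],s['force'],s['width']); print(Rt(s).round(3))
im=ctrl.get_image('side'); cv2.imwrite('pics/s9.png',cv2.resize(im[120:200,240:340],None,fx=7,fy=7,interpolation=cv2.INTER_CUBIC))
im=ctrl.get_image('wrist'); cv2.imwrite('pics/w9.png',cv2.resize(im[200:400,240:400],None,fx=4,fy=3))
E
```

```text
9.85 [531.9869493  242.67638986 220.19085418] [-0.40913234  0.41388442 -2.44442517] 41.293140975738076
[[-0.002 -0.107  0.994]
 [-0.     0.994  0.107]
 [-1.    -0.    -0.002]]
```

View pics/s9.png

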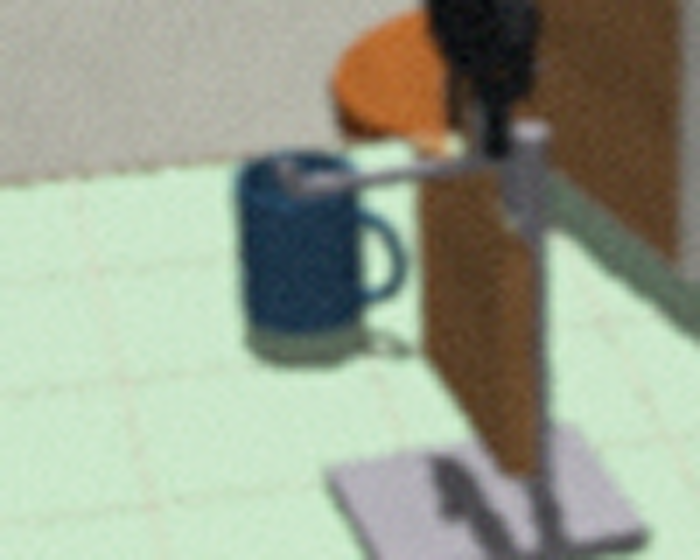

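View pics/w9.png

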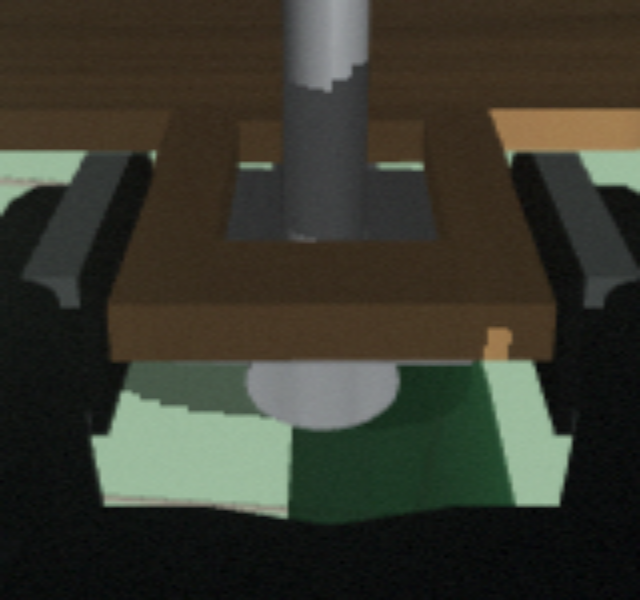

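>>> arm_command(
  series=[
    [0,0.4,-0.1,0,0,0,0],
    [0,0,0,-0.8,0,0,0],
    [0,0,0,-0.6,0,0,0],
    [0,0,0,-0.3,0,0,0],
    [0,0,0,0,0,0,0],
    [0,0,0,0,0,0,0],
    [0,0,0,0,0,0,0],
  ],
)

```text
clock: 10.53
eef_pos: [537.6, 241.7, 203.3]
tool_rot: [1.962, 1.571, 2.068]
force: [0.2, 0.3, -2.7]
width: 40.6
```

>>> arm_command(
  series=[
    [0,0,0,-0.15,0,0,0],
    [0,0,0,-0.1,0,0,0],
    [0,0,0,0,0,0,0],
    [0,0,0,0,0,0,0],
  ],
)

```text
clock: 10.87
eef_pos: [537.5, 241.7, 200.8]
tool_rot: [3.033, 1.571, 3.139]
force: [-0.3, -0.1, -3.5]
width: 40.9
```

```bash
python3 - <<'E'
from h import *
for i in range(2):
    s=ctrl.read_state(); print(s['clock'],s['eef_pos'],s['force'],s['width']); 
    im=ctrl.get_image(['side','wrist'][i])
    if i==0:cv2.imwrite('pics/s10.png',cv2.resize(im[120:200,240:340],None,fx=7,fy=7,interpolation=cv2.INTER_CUBIC))
    else:cv2.imwrite('pics/w10.png',cv2.resize(im[200:400,240:400],None,fx=4,fy=3))
E
```

```text
10.8667 [537.49345303 241.65392195 200.81145831] [-0.29067888 -0.11696886 -3.506357  ] 40.87804622365234
10.9167 [537.52906054 241.65416442 200.86214186] [ 0.10265206 -0.5536382  -2.23384928] 41.2024292825943
```

View pics/s10.png

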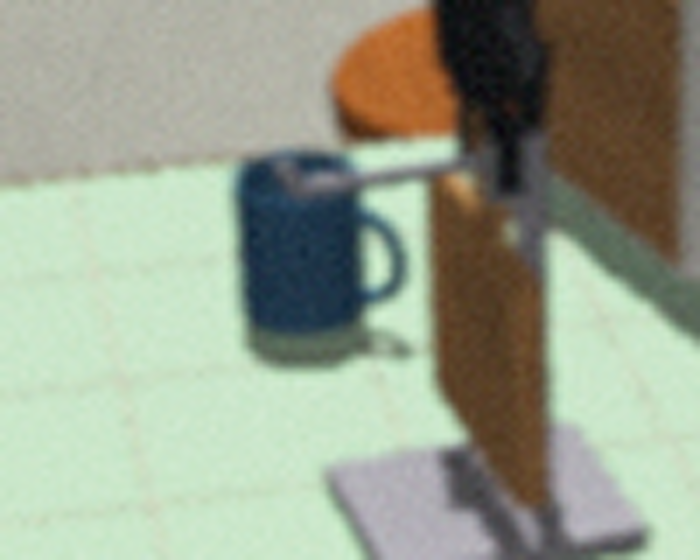

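View pics/w10.png

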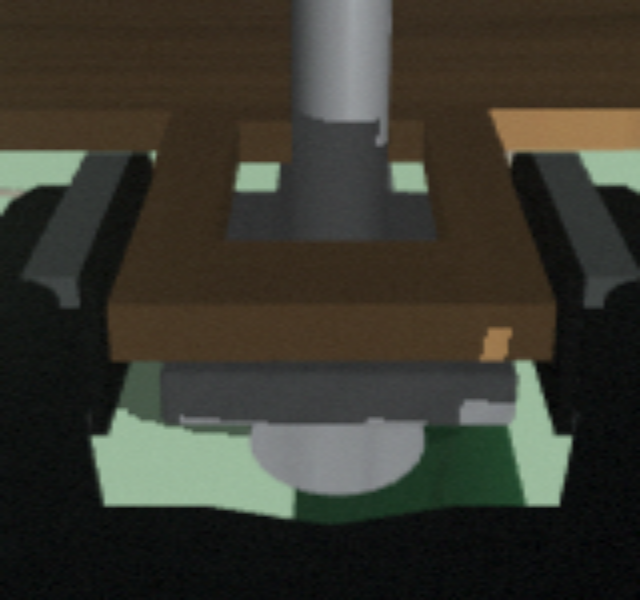

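>>> arm_command(
  series=[
    [0,0,0,-0.15,0,0,0],
    [0,0,0,-0.15,0,0,0],
    [0,0,0,0,0,0,0],
    [0,0,0,0,0,0,0],
  ],
)

```text
clock: 11.3
eef_pos: [537.9, 241.8, 199.3]
tool_rot: [0.42, 1.569, 0.526]
force: [-2.4, -0.5, 6.8]
width: 41.1
```

>>> arm_command(
  series=[
    [0.5,0,0,0.1,0,0,0],
    [0.6,0,0,0,0,0,0],
    [0.75,0,0,0,0,0,0],
    [0.75,0,0,0,0,0,0],
    [0.75,0,0,0,0,0,0],
  ],
)

```text
clock: 11.72
eef_pos: [537.6, 241.7, 198.7]
tool_rot: [-3.1, 1.571, -2.994]
force: [-0.2, 0.3, 0.4]
width: 63.9
```

```bash
python3 - <<'E'
from h import *
for i in range(2):
    s=ctrl.read_state(); print(s['clock'],s['eef_pos'],s['force'],s['width']); 
    im=ctrl.get_image(['side','wrist'][i])
    if i==0:cv2.imwrite('pics/s11.png',cv2.resize(im[120:200,240:340],None,fx=7,fy=7,interpolation=cv2.INTER_CUBIC))
    else:cv2.imwrite('pics/w11.png',im)
E
```

```text
11.7167 [537.55259569 241.65099172 198.68007949] [-0.23656789  0.3242379   0.37407381] 63.923314049745635
11.7667 [537.49677281 241.64076979 198.66218527] [ 0.03584248 -0.11649502 -0.38514054] 63.78139630693892
```

View pics/s11.png

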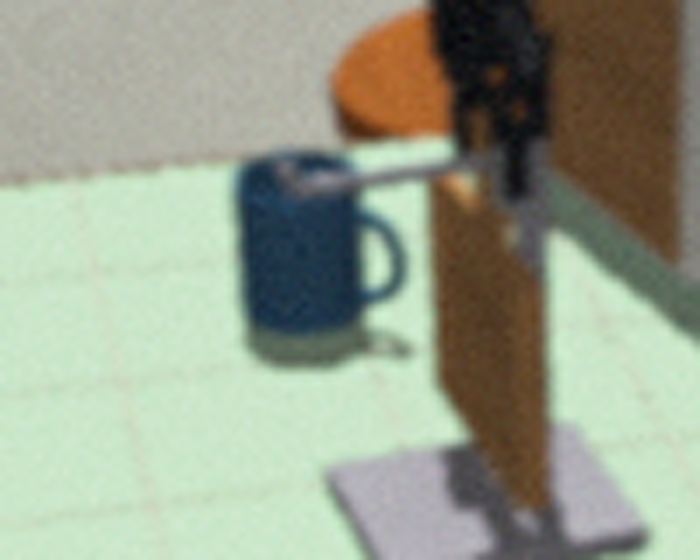

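View pics/w11.png

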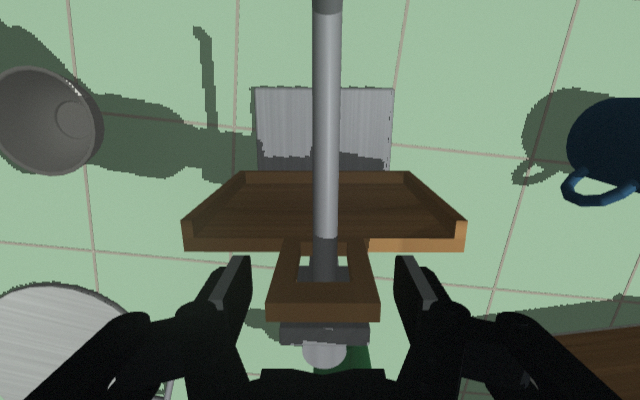

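>>> arm_command(
  series=[
    [0.75,0,0,1,0,0,0],
    [0.8,0,0,3,0,0,0],
    [1,0,0,3.5,0,0,0],
    [1,0,0,3.5,0,0,0],
    [1,-1,0,2,0,0,0],
    [1,0,0,0,0,0,0],
    [1,0,0,0,0,0,0],
  ],
)

```text
clock: 12.4
eef_pos: [527.9, 242.1, 330.8]
tool_rot: [0.408, 1.567, 0.514]
force: [0.2, 0.4, -0.2]
width: 85.2
```

```bash
python3 - <<'E'
from h import *
s=ctrl.read_state(); print(s['clock'],s['eef_pos'],s['force'],s['width']); 
np.save('w12.npy',np.r_[s['eef_pos'],s['tool_rot']])
im=ctrl.get_image('wrist');cv2.imwrite('pics/w12.png',im)
cv2.imwrite('pics/w12z.png',cv2.resize(im[120:330,200:450],None,fx=3,fy=2.8,interpolation=cv2.INTER_CUBIC))
im=ctrl.get_image('side');cv2.imwrite('pics/s12.png',cv2.resize(im[120:200,240:340],None,fx=7,fy=7,interpolation=cv2.INTER_CUBIC))
E
```

```text
12.4 [527.86078883 242.07181095 330.75201174] [ 0.2317634   0.41243898 -0.17649526] 85.2141310720414
```

View pics/w12z.png

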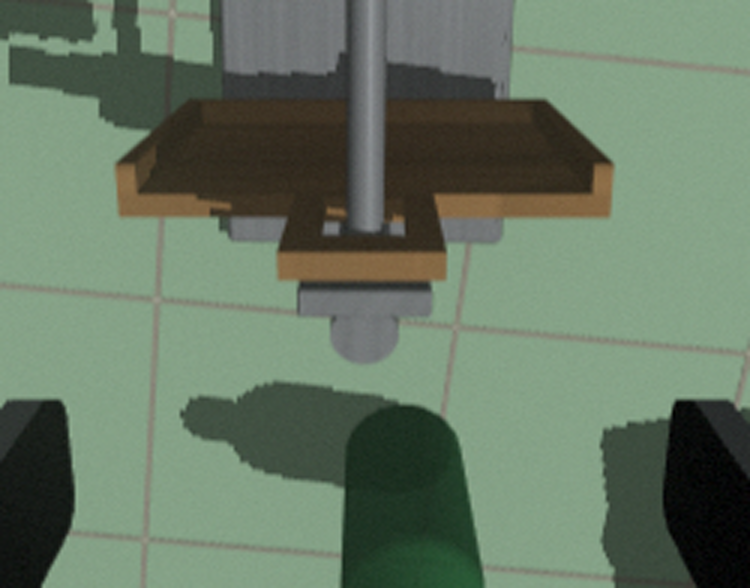

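View pics/s12.png

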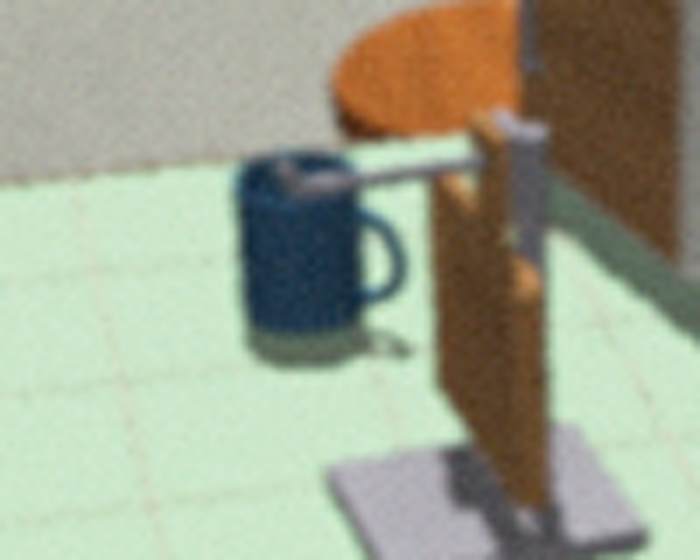

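>>> arm_command(
  series=[
    [1,0.4,-3.7,0,0,0,0.3],
    [1,0.4,-3.7,0,0,0,0.3],
    [1,0.4,-3.7,0,0,0,0.3],
    [1,0.4,-3.7,0,0,0,0.3],
    [1,0.4,-3.7,0,0,0,0.3],
    [1,0.4,-3.7,0,0,0,0.3],
    [1,0.5,-3.8,0,0,0,0.3],
    [1,0.5,-3.8,0,0,0,0.3],
    [1,0.5,-3.8,0,0,0,0.3],
    [1,0.5,-3.8,0,0,0,0.3],
    [1,0.5,-3.8,0,0,0,0],
    [1,0.4,-3.8,0,0,0,0],
    [1,0,0,-3,0,0,0],
    [1,0,0,-3,0,0,0],
    [1,0,0,0,0,0,0],
    [1,0,0,0,0,0,0],
  ],
)

```text
clock: 13.83
eef_pos: [579.1, -207.7, 266.4]
tool_rot: [2.655, 1.565, 2.813]
force: [0.4, -0.1, -0.3]
width: 85.2
```

```bash
python3 - <<'E'
from h import *
s=ctrl.read_state(); print(s['clock'],s['eef_pos'],s['force'],s['width']); print(Rt(s).round(3))
np.save('w13.npy',np.r_[s['eef_pos'],s['tool_rot']])
im=ctrl.get_image('wrist');cv2.imwrite('pics/w13.png',im)
E
```

```text
13.8333 [ 579.05823568 -207.70556453  266.38626782] [ 0.43610204 -0.07727947 -0.29580483] 85.22805998151634
[[-0.006 -0.158  0.987]
 [ 0.002  0.987  0.158]
 [-1.     0.003 -0.005]]
```

View pics/w13.png

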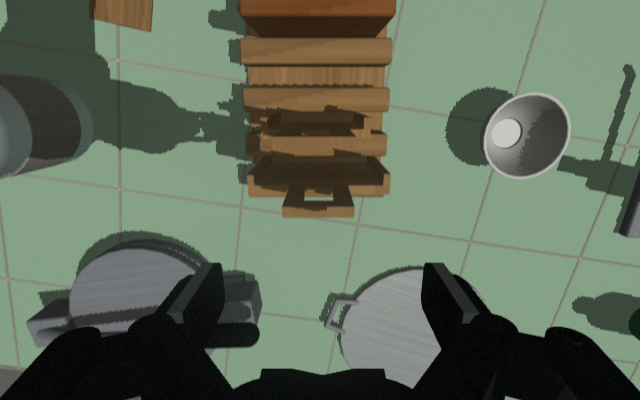

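```bash
python3 - <<'E'
from h import *
w=np.load('w13.npy'); C=camT('wrist',dict(eef_pos=w[:3],tool_rot=w[3:]))
for u,v in [(283,207),(353,206),(283,217),(354,216)]:
    print(atz(C,u,v,185).round(1))
p=np.array([580.6,-210.7,185]); print(proj(C,p))
im=ctrl.get_image('wrist'); s=ctrl.read_state(); print(s['eef_pos'])
E
```

```text
[ 580.8 -235.3  185. ]
[ 572.5 -187.8  185. ]
[ 588.  -234.4  185. ]
[ 579.6 -185.8  185. ]
[318.29701004 212.07494   ]
[ 581.30325876 -208.12108228  269.64313411]
```

>>> arm_command(
  series=[
    [1,0,-0.2,-2,0,0,0],
    [1,0,0,-3,0,0,0],
    [1,0,0,-3,0,0,0],
    [1,0,0,-2,0,0,0],
    [1,0,0,-1,0,0,0],
    [1,0,0,-0.8,0,0,0],
    [1,0,0,0,0,0,0],
    [1,0,0,0,0,0,0],
    [1,0,0,0,0,0,0],
  ],
)

```text
clock: 14.68
eef_pos: [581.7, -210.8, 152.5]
tool_rot: [-0.493, 1.568, -0.334]
force: [-0.3, 0.4, -0.2]
width: 85.3
```

```bash
python3 - <<'E'
from h import *
s=ctrl.read_state(); print(s['clock'],s['eef_pos'],s['force'],s['width']); print(Rt(s).round(3))
im=ctrl.get_image('wrist');cv2.imwrite('pics/w14.png',im)
E
```

```text
14.6833 [ 581.71892842 -210.75020744  152.50124919] [-0.269892    0.37854905 -0.16217236] 85.27383429836392
[[ 0.003 -0.158  0.987]
 [-0.001  0.987  0.158]
 [-1.    -0.001  0.003]]
```

View pics/w14.png

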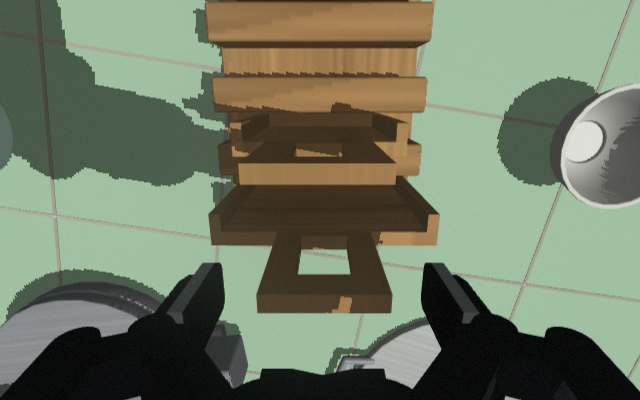

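>>> arm_command(
  series=[
    [0,0,0,0,0,0,0],
    [0,0,0,0,0,0,0],
    [0,0,0,0,0,0,0],
    [0,0,0,0,0,0,0],
    [0,0,0,0,0,0,0],
    [0,0,0,0,0,0,0],
    [0,0,0,0.5,0,0,0],
    [0,0,0,2,0,0,0],
    [0,0,0,2.5,0,0,0],
    [0,0,0,3,0,0,0],
    [0,0,0,3,0,0,0],
    [0,0,0,3,0,0,0],
    [0,0,0,2,0,0,0],
    [0,0,0,0,0,0,0],
    [0,0,0,0,0,0,0],
    [0,0,0,0,0,0,0],
  ],
)

```text
clock: 16.07
eef_pos: [579.4, -210.0, 309.2]
tool_rot: [2.676, 1.567, 2.834]
force: [-0.5, 0.2, -1.9]
width: 48.9
```

```bash
python3 - <<'E'
from h import *
s=ctrl.read_state(); print(s['clock'],s['eef_pos'],s['force'],s['width']); print(Rt(s).round(3))
np.save('w15.npy',np.r_[s['eef_pos'],s['tool_rot']])
im=ctrl.get_image('wrist');cv2.imwrite('pics/w15.png',im)
cv2.imwrite('pics/w15z.png',cv2.resize(im[160:330,172:474],None,fx=2.6,fy=3.4,interpolation=cv2.INTER_CUBIC))
E
```

```text
16.0667 [ 579.3743885  -209.98162896  309.18231565] [-0.45951978  0.18510375 -1.90452908] 48.90877554827144
[[-0.003 -0.158  0.987]
 [ 0.001  0.987  0.158]
 [-1.     0.002 -0.003]]
```

View pics/w15z.png

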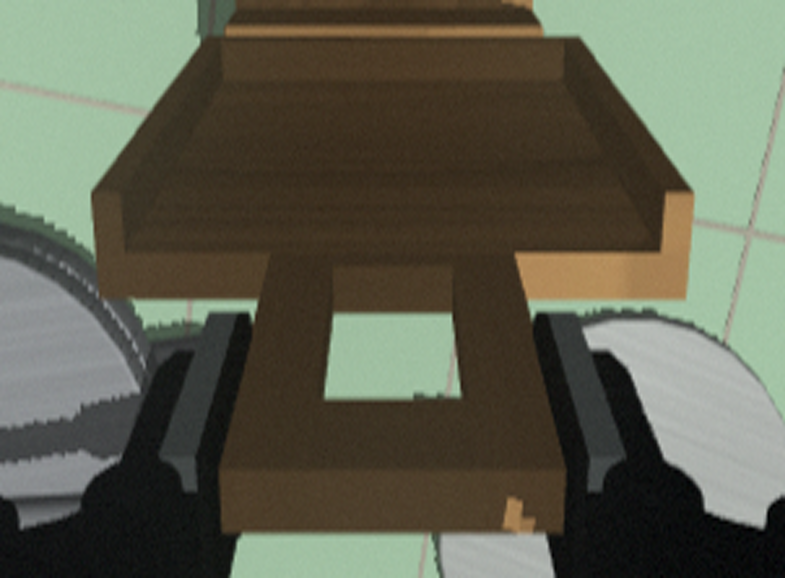

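```bash
python3 - <<'E'
from grip import *
m=lambda U,V:((U+.5)/2.6-.5+172,(V+.5)/3.4-.5+160)
fit('w15.npy',[((-9,-61,0),m(206,38)),((-9,61,0),m(580,38)),((-9,-61,116),m(92,192)),((-9,61,116),m(692,190)),((9,-61,116),m(101,299)),((9,61,116),m(686,299)),((1,-25,176),m(220,470)),((1,25,176),m(567,470)),((9,-25,176),m(220,533)),((9,25,176),m(566,533))],176)
# hanging large from w12
w=np.load('w12.npy'); C=camT('wrist',dict(eef_pos=w[:3],tool_rot=w[3:]))
k=lambda U,V:((U+.5)/3-.5+200,(V+.5)/2.8-.5+120)
pts=[((-9,-75,0),k(190,100)),((-9,75,0),k(547,100)),((-9,-75,130),k(117,164)),((-9,75,130),k(611,163)),((9,-75,130),k(119,216)),((9,75,130),k(610,216)),((1,-21,190),k(278,252)),((1,21,190),k(446,251)),((9,-21,190),k(278,280)),((9,21,190),k(445,279))]
def res(t):
    Rm=R.from_rotvec(t[3:]).as_matrix()
    return np.concatenate([proj(C,t[:3]+Rm@np.array(p,float))-q for p,q in pts])
s=least_squares(res,[535,242,45,0,0,.1],x_scale=[10,10,10,.1,.1,.1]); t=s.x
Rm=R.from_rotvec(t[3:]).as_matrix(); print('hung large bar',(t[:3]+Rm@[5,0,175]).round(1),'rv',t[3:].round(3),s.fun.reshape(-1,2).round(1).tolist())
# stop plate top front edge
for q in [(298,284),(432,282),(298,314),(432,314)]: print(atz(C,*k(*q),235).round(1))
E
```

```text
rotvec(tray axes) [0.001 0.003 0.001] top in tool [-32.1  -0.4  -0.1] bar in tool [-17.1  -0.4  -0.2]
[[0.3, -0.4], [-0.5, -0.6], [0.2, 0.6], [0.5, 1.0], [0.1, 0.3], [-0.6, 0.1], [-1.3, -0.2], [0.9, -0.2], [-0.0, -0.2], [0.0, -0.2]]
world bar [ 579.3 -210.4  326.3] foot [ 573.3 -211.   165.3]
tray x [ 0.987  0.159 -0.006] z [ 0.006 -0.001  1.   ]
hung large bar [537.9 241.1 216.7] rv [ 0.01  -0.008  0.109] [[0.3, -0.1], [-0.7, -0.3], [-0.3, -0.0], [0.7, 0.1], [0.5, 0.5], [-0.3, 0.3], [-0.4, -0.3], [-0.0, -0.0], [-0.1, -0.2], [0.1, 0.1]]
[543.5 225.8 235. ]
[539.5 258.7 235. ]
[552.1 226.5 235. ]
[548.5 259.9 235. ]
```

>>> arm_command(
  series=[
    [0,0,2,0,0,0,0],
    [0,0,3.5,0,0,0,0],
    [0,0,3.5,0,0,0,-0.3],
    [0,-0.5,3.6,0,0,0,-0.3],
    [0,-1.8,3.1,0,0,0,-0.3],
    [0,-1.9,3.1,0,0,0,-0.3],
    [0,-1.9,3.1,0,0,0,-0.3],
    [0,-1.9,3.1,0,0,0,-0.3],
    [0,-1.9,3.1,0,0,0,-0.3],
    [0,-1.9,3.1,0,0,0,-0.3],
    [0,-1.9,3.1,0,0,0,-0.3],
    [0,-1.9,3.1,-1,0,0,-0.3],
    [0,-1.9,3.1,-1.5,0,0,0],
    [0,-1.4,2.2,-2.2,0,0,0],
    [0,0,0,-2.2,0,0,0],
    [0,0,0,0,0,0,0],
    [0,0,0,0,0,0,0],
    [0,0,0,0,0,0,0],
  ],
)

```text
clock: 17.62
eef_pos: [392.3, 215.7, 242.0]
tool_rot: [-1.664, 1.57, -1.56]
force: [-0.4, -0.6, -0.9]
width: 48.9
```

```bash
python3 - <<'E'
from h import *
s=ctrl.read_state(); print(s['clock'],s['eef_pos'],s['force'],s['width']); print(Rt(s).round(3))
im=ctrl.get_image('wrist');cv2.imwrite('pics/w16.png',cv2.resize(im[200:400,240:400],None,fx=4,fy=3))
s=ctrl.read_state(); print(s['eef_pos'])
E
```

```text
17.6167 [392.27121244 215.74757895 242.01804766] [-0.38948161 -0.56210238 -0.89747685] 48.92577264286082
[[ 0.    -0.104  0.995]
 [-0.001  0.995  0.104]
 [-1.    -0.001 -0.   ]]
[392.70513232 215.92233261 242.48885625]
```

View pics/w16.png

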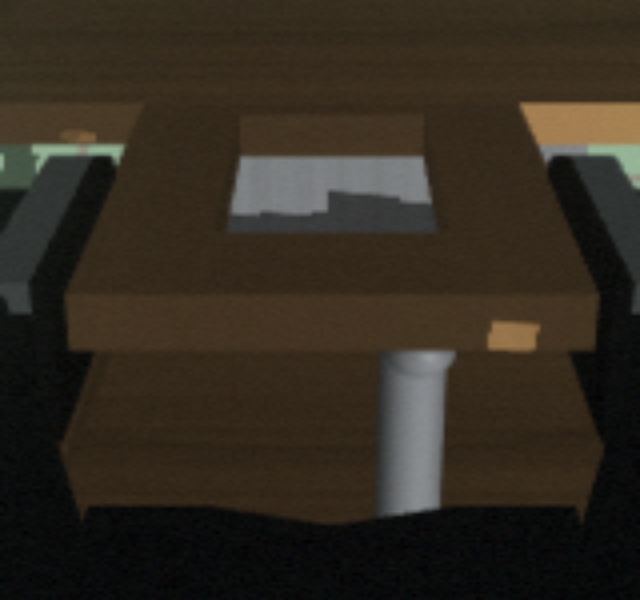

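>>> arm_command(
  series=[
    [0,-0.2,1.1,-1.1,0,0,0],
    [0,0,0,-1.2,0,0,0],
    [0,0,0,0,0,0,0],
    [0,0,0,0,0,0,0],
    [0,0,0,0,0,0,0],
  ],
)

```text
clock: 18.08
eef_pos: [390.4, 227.2, 219.8]
tool_rot: [0.268, 1.569, 0.373]
force: [0.6, 0.3, -0.8]
width: 48.7
```

```bash
python3 - <<'E'
from h import *
s=ctrl.read_state(); print(s['clock'],s['eef_pos'],s['force'],s['width']); print(Rt(s).round(3))
im=ctrl.get_image('wrist');cv2.imwrite('pics/w17.png',cv2.resize(im[200:400,240:400],None,fx=4,fy=3))
s=ctrl.read_state(); print(s['eef_pos'])
E
```

```text
18.0833 [390.43889591 227.21339075 219.75400745] [ 0.64633636  0.25984372 -0.83998381] 48.69474339067185
[[ 0.001 -0.104  0.995]
 [ 0.001  0.995  0.104]
 [-1.     0.     0.001]]
[390.42635225 227.37676884 219.76349925]
```

View pics/w17.png

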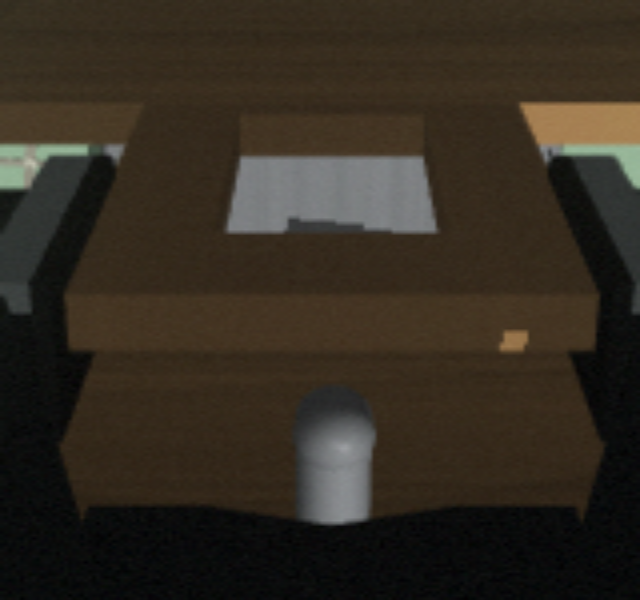

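>>> arm_command(
  series=[
    [0,1,0.1,0,0,0,0],
    [0,1.8,0.2,0,0,0,0],
    [0,2,0.2,0,0,0,0],
    [0,2,0.2,0,0,0,0],
    [0,2,0.2,0,0,0,0],
    [0,1.5,0.15,0,0,0,0],
    [0,0.7,0.05,0,0,0,0],
    [0,0,0,0,0,0,0],
    [0,0,0,0,0,0,0],
  ],
)

```text
clock: 18.88
eef_pos: [499.2, 238.3, 218.7]
tool_rot: [-2.951, 1.57, -2.846]
force: [-1.0, 0.7, -2.5]
width: 48.9
```

```bash
python3 - <<'E'
from h import *
s=ctrl.read_state(); print(s['clock'],s['eef_pos'],s['force'],s['width']); print(Rt(s).round(3))
im=ctrl.get_image('wrist');cv2.imwrite('pics/w18.png',cv2.resize(im[200:400,240:400],None,fx=4,fy=3))
s=ctrl.read_state(); print(s['eef_pos'])
E
```

```text
18.8833 [499.21660917 238.3310367  218.71895473] [-0.95642712  0.73982936 -2.45887308] 48.894200501956945
[[-0.001 -0.105  0.994]
 [-0.     0.994  0.105]
 [-1.    -0.    -0.001]]
[498.59148321 238.454823   218.70820125]
```

View pics/w18.png

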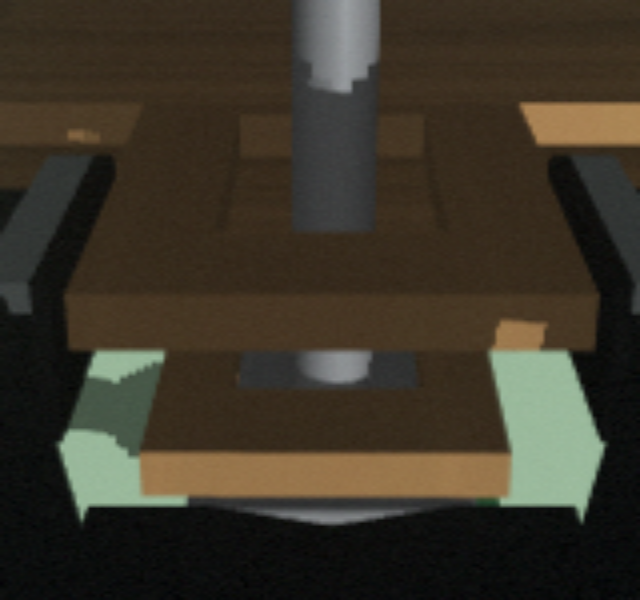

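>>> arm_command(
  series=[
    [0,1.2,0.1,0,0,0,0],
    [0,1,0.1,0,0,0,0],
    [0,0.6,0,0,0,0,0],
    [0,0.2,0,0,0,0,0],
    [0,0,0,0,0,0,0],
    [0,0,0,0,0,0,0],
    [0,0,0,0,0,0,0],
  ],
)

```text
clock: 19.52
eef_pos: [528.7, 240.7, 218.8]
tool_rot: [-3.103, 1.57, -2.996]
force: [-0.1, -0.3, -2.1]
width: 49.3
```

```bash
python3 - <<'E'
from h import *
s=ctrl.read_state(); print(s['clock'],s['eef_pos'],s['force'],s['width']); print(Rt(s).round(3))
im=ctrl.get_image('wrist');cv2.imwrite('pics/w19.png',im)
s=ctrl.read_state(); print(s['eef_pos'])
E
```

```text
19.5167 [528.65394594 240.68040668 218.78835852] [-0.07744054 -0.26785065 -2.09964791] 49.27405452113832
[[-0.001 -0.106  0.994]
 [-0.     0.994  0.106]
 [-1.    -0.    -0.001]]
[528.79992401 240.69863684 218.82185865]
```

View pics/w19.png

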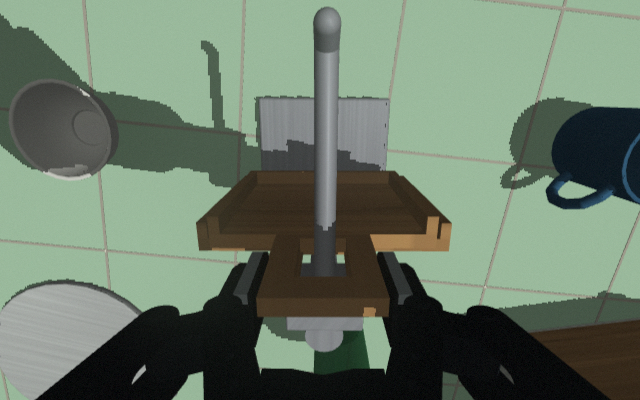

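>>> arm_command(
  series=[
    [0,0,0,-0.7,0,0,0],
    [0,0,0,-0.6,0,0,0],
    [0,0,0,-0.4,0,0,0],
    [0,0,0,-0.15,0,0,0],
    [0,0,0,0,0,0,0],
    [0,0,0,0,0,0,0],
    [0,0,0,0,0,0,0],
  ],
)

```text
clock: 20.15
eef_pos: [529.0, 240.5, 200.3]
tool_rot: [-2.901, 1.57, -2.795]
force: [-3.1, -1.3, 4.0]
width: 48.8
```

>>> arm_command(
  series=[
    [0.6,0,0,0,0,0,0],
    [0.7,0,0,0,0,0,0],
    [0.82,0,0,0,0,0,0],
    [0.82,0,0,0,0,0,0],
    [0.82,0,0,0,0,0,0],
    [0.82,0,0,0,0,0,0],
  ],
)

```text
clock: 20.65
eef_pos: [529.6, 240.6, 200.2]
tool_rot: [0.045, 1.571, 0.151]
force: [0.0, -0.3, -0.8]
width: 70.2
```

```bash
python3 - <<'E'
from h import *
s=ctrl.read_state(); print(s['clock'],s['eef_pos'],s['force'],s['width'])
im=ctrl.get_image('wrist');cv2.imwrite('pics/w20.png',im)
im=ctrl.get_image('side');cv2.imwrite('pics/s20.png',cv2.resize(im[120:200,240:340],None,fx=7,fy=7,interpolation=cv2.INTER_CUBIC))
E
```

```text
20.65 [529.63092728 240.63511228 200.24865382] [ 0.04988851 -0.25881365 -0.79351171] 70.2010519703422
```

View pics/w20.png

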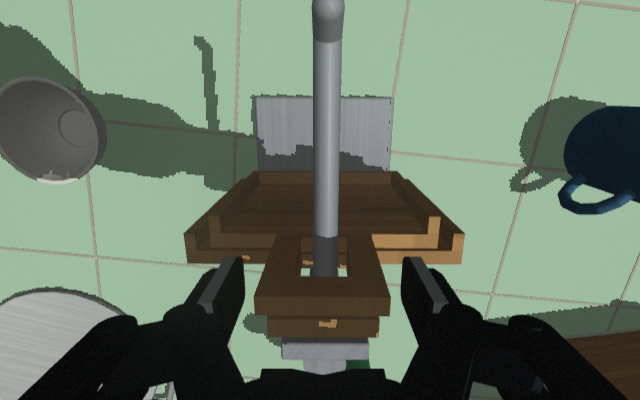

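View pics/s20.png

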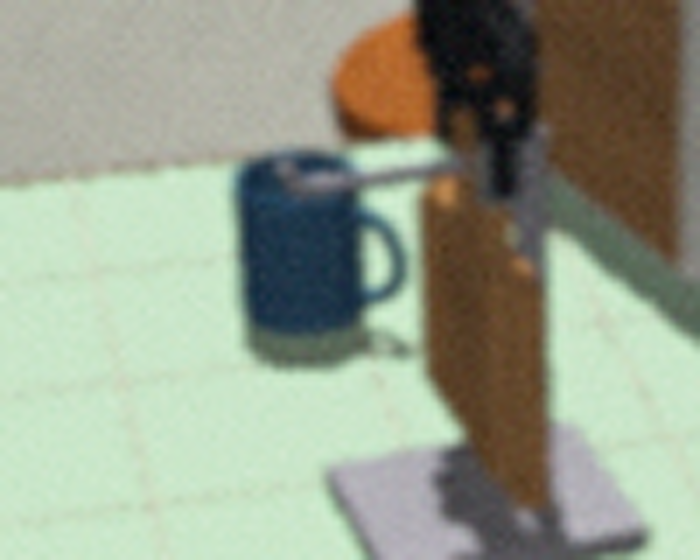

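>>> arm_command(
  series=[
    [0.82,0,0,1,0,0,0],
    [0.9,0,0,3,0,0,0],
    [1,0,0,3.5,0,0,0],
    [1,0,0,3.5,0,0,0],
    [1,0,0,2,0,0,0],
    [1,0,0,0,0,0,0],
    [1,0,0,0,0,0,0],
  ],
)

```text
clock: 21.33
eef_pos: [530.1, 240.9, 332.2]
tool_rot: [0.371, 1.567, 0.477]
force: [0.1, 0.7, 0.1]
width: 85.4
```

```bash
python3 - <<'E'
from h import *
s=ctrl.read_state(); print(s['clock'],s['eef_pos'],s['force'],s['width'])
np.save('w21.npy',np.r_[s['eef_pos'],s['tool_rot']])
im=ctrl.get_image('wrist');cv2.imwrite('pics/w21.png',im)
cv2.imwrite('pics/w21z.png',cv2.resize(im[120:330,200:450],None,fx=3,fy=2.8,interpolation=cv2.INTER_CUBIC))
E
```

```text
21.3333 [530.10067248 240.89665784 332.19964471] [0.08208498 0.72520602 0.07122913] 85.42989908620244
```

View pics/w21z.png

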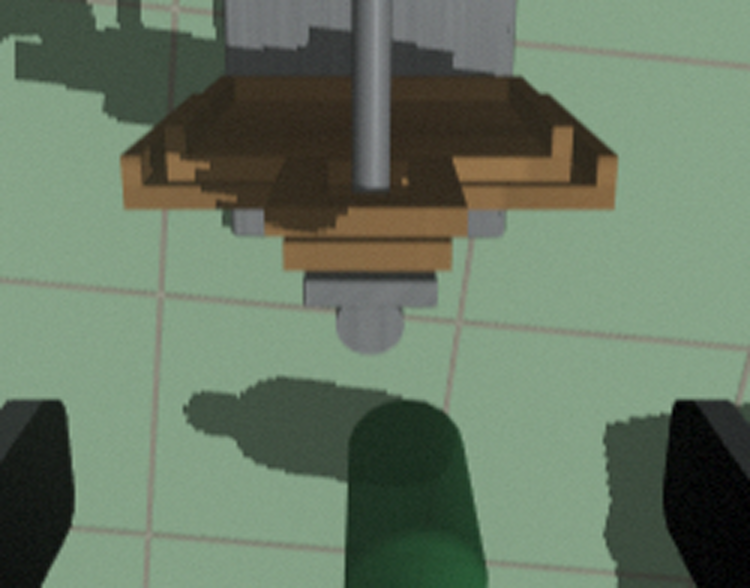

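>>> arm_command(
  series=[
    [1,0,-3.8,0,0,0,0.3],
    [1,0,-3.8,0,0,0,0.3],
    [1,0,-3.8,0,0,0,0.3],
    [1,0,-3.8,0,0,0,0.3],
    [1,0,-3.8,0,0,0,0.3],
    [1,0,-3.8,0,0,0,0.3],
    [1,0,-3.8,0,0,0,0.3],
    [1,0,-3.8,0,0,0,0.3],
    [1,0,-3.8,0,0,0,0.3],
    [1,0,-3.8,0,0,0,0.3],
    [1,0.2,-3.8,-1,0,0,0],
    [1,0.2,-3.8,-2,0,0,0],
    [1,0,-0.5,-3,0,0,0],
    [1,0,0,-2,0,0,0],
    [1,0,0,0,0,0,0],
    [1,0,0,0,0,0,0],
    [1,0,0,0,0,0,0],
  ],
)

```text
clock: 22.8
eef_pos: [533.9, -218.7, 251.4]
tool_rot: [0.353, 1.57, 0.512]
force: [0.1, 0.9, 0.6]
width: 85.6
```

```bash
python3 - <<'E'
from h import *
s=ctrl.read_state(); print(s['clock'],s['eef_pos'],s['force'],s['width']); print(Rt(s).round(3))
np.save('w22.npy',np.r_[s['eef_pos'],s['tool_rot']])
im=ctrl.get_image('wrist');cv2.imwrite('pics/w22.png',im)
print(proj(camT('wrist',s),[534.6,-220.8,171]))
E
```

```text
22.8 [ 533.93784488 -218.65287931  251.39821503] [0.09367754 0.85069062 0.58125821] 85.64682240250337
[[ 0.    -0.159  0.987]
 [ 0.     0.987  0.159]
 [-1.     0.     0.   ]]
[320.0193956  210.87912308]
```

View pics/w22.png

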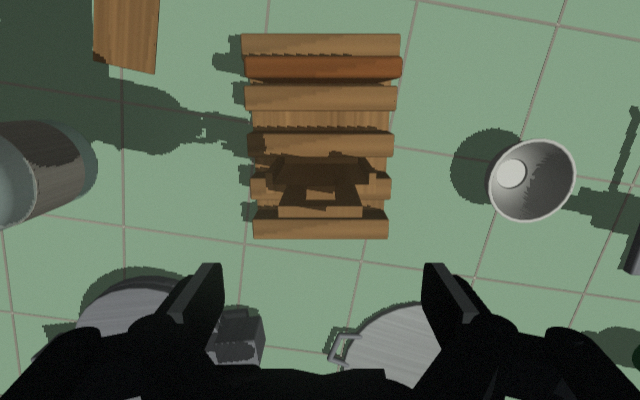

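>>> arm_command(
  series=[
    [1,0.1,-0.1,-2,0,0,0],
    [1,0,0,-3,0,0,0],
    [1,0,0,-3,0,0,0],
    [1,0,0,-2,0,0,0],
    [1,0,0,-1,0,0,0],
    [1,0,0,-0.4,0,0,0],
    [1,0,0,0,0,0,0],
    [1,0,0,0,0,0,0],
    [1,0,0,0,0,0,0],
  ],
)

```text
clock: 23.6
eef_pos: [535.7, -220.6, 138.6]
tool_rot: [-0.521, 1.568, -0.363]
force: [0.3, 0.0, 0.1]
width: 85.2
```

```bash
python3 - <<'E'
from h import *
s=ctrl.read_state(); print(s['clock'],s['eef_pos'],s['force'],s['width']); print(Rt(s).round(3))
im=ctrl.get_image('wrist');cv2.imwrite('pics/w23.png',im)
E
```

```text
23.6 [ 535.66293325 -220.59311636  138.58103712] [0.33935828 0.04739927 0.1355798 ] 85.24667387561836
[[ 0.003 -0.158  0.987]
 [-0.001  0.987  0.158]
 [-1.    -0.002  0.003]]
```

View pics/w23.png

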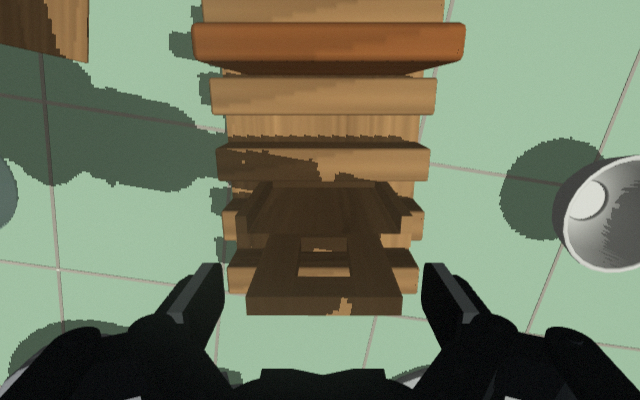

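>>> arm_command(
  series=[
    [0,0,0,0,0,0,0],
    [0,0,0,0,0,0,0],
    [0,0,0,0,0,0,0],
    [0,0,0,0,0,0,0],
    [0,0,0,0,0,0,0],
    [0,0,0,0,0,0,0],
    [0,0,0,0.5,0,0,0],
    [0,0,0,2,0,0,0],
    [0,0,0,2.5,0,0,0],
    [0,0,0,3,0,0,0],
    [0,0,0,3,0,0,0],
    [0,0,0,3,0,0,0],
    [0,0,0,2,0,0,0],
    [0,0,0,0,0,0,0],
    [0,0,0,0,0,0,0],
    [0,0,0,0,0,0,0],
  ],
)

```text
clock: 24.98
eef_pos: [533.3, -219.7, 295.5]
tool_rot: [2.625, 1.568, 2.784]
force: [-1.0, 1.1, -2.6]
width: 56.9
```

```bash
python3 - <<'E'
from h import *
s=ctrl.read_state(); print(s['clock'],s['eef_pos'],s['force'],s['width']); print(Rt(s).round(3))
np.save('w24.npy',np.r_[s['eef_pos'],s['tool_rot']])
im=ctrl.get_image('wrist');cv2.imwrite('pics/w24.png',im)
cv2.imwrite('pics/w24z.png',cv2.resize(im[160:330,172:474],None,fx=2.6,fy=3.4,interpolation=cv2.INTER_CUBIC))
E
```

```text
24.9833 [ 533.34103477 -219.71368038  295.50499257] [-0.9799564   1.08983773 -2.63397516] 56.93399402559146
[[-0.003 -0.158  0.987]
 [ 0.001  0.987  0.158]
 [-1.     0.002 -0.003]]
```

View pics/w24z.png

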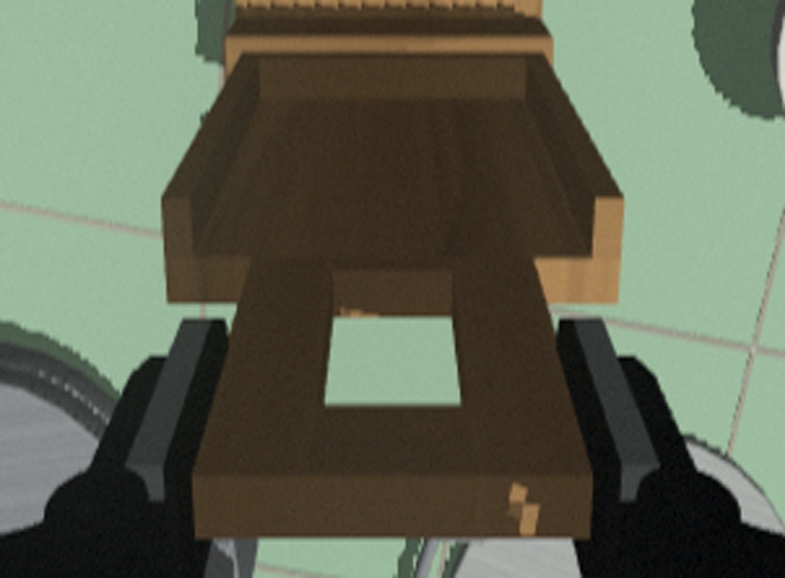

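```bash
python3 - <<'E'
from grip import *
m=lambda U,V:((U+.5)/2.6-.5+172,(V+.5)/3.4-.5+160)
fit('w24.npy',[((-9,-47,0),m(241,54)),((-9,47,0),m(546,54)),((-9,-47,102),m(162,196)),((-9,47,102),m(623,196)),((9,-47,102),m(169,301)),((9,47,102),m(617,302)),((1,-29,162),m(193,474)),((1,29,162),m(593,474)),((9,-29,162),m(196,538)),((9,29,162),m(590,538))],162)
E
```

```text
rotvec(tray axes) [ 0.001  0.006 -0.   ] top in tool [-31.   -0.5   1.2] bar in tool [-16.   -0.4   1.1]
[[1.0, -0.8], [-1.4, -0.8], [0.5, 0.7], [-0.2, 0.8], [0.4, 0.7], [-0.5, 0.4], [-0.9, -0.0], [0.8, 0.1], [-0.6, -0.6], [0.5, -0.5]]
world bar [ 534.6 -220.   311.5] foot [ 528.3 -220.6  164.5]
tray x [ 0.987  0.158 -0.009] z [ 0.009 -0.001  1.   ]
```

>>> arm_command(
  series=[
    [0,-0.4,2,0,0,0,0],
    [0,-1.2,3.7,0,0,0,-0.3],
    [0,-1.2,3.7,0,0,0,-0.3],
    [0,-1.2,3.7,0,0,0,-0.3],
    [0,-1.2,3.7,0,0,0,-0.3],
    [0,-1.2,3.7,0,0,0,-0.3],
    [0,-1.2,3.7,0,0,0,-0.3],
    [0,-1.2,3.7,0,0,0,-0.3],
    [0,-1.2,3.7,0,0,0,-0.3],
    [0,-1.2,3.7,0,0,0,-0.3],
    [0,-1.2,3.7,-1,0,0,-0.3],
    [0,-1.2,3.7,-1.5,0,0,0],
    [0,-0.8,3.2,-2,0,0,0],
    [0,0,2.4,-1,0,0,0],
    [0,0,0,0,0,0,0],
    [0,0,0,0,0,0,0],
    [0,0,0,0,0,0,0],
  ],
)

```text
clock: 26.45
eef_pos: [390.1, 261.6, 241.0]
tool_rot: [-2.394, 1.568, -2.289]
force: [-1.0, -1.2, -1.7]
width: 56.7
```

```bash
python3 - <<'E'
from h import *
s=ctrl.read_state(); print(s['clock'],s['eef_pos'],s['force'],s['width']); print(Rt(s).round(3))
im=ctrl.get_image('wrist');cv2.imwrite('pics/w25.png',cv2.resize(im[200:400,240:400],None,fx=4,fy=3))
s=ctrl.read_state(); print(s['eef_pos'])
E
```

```text
26.45 [390.06909392 261.57951613 240.9789239 ] [-0.99923814 -1.23981542 -1.71779299] 56.74052202182449
[[-0.002 -0.105  0.994]
 [-0.002  0.994  0.105]
 [-1.    -0.002 -0.002]]
[390.49469849 261.29595009 241.44827577]
```

View pics/w25.png

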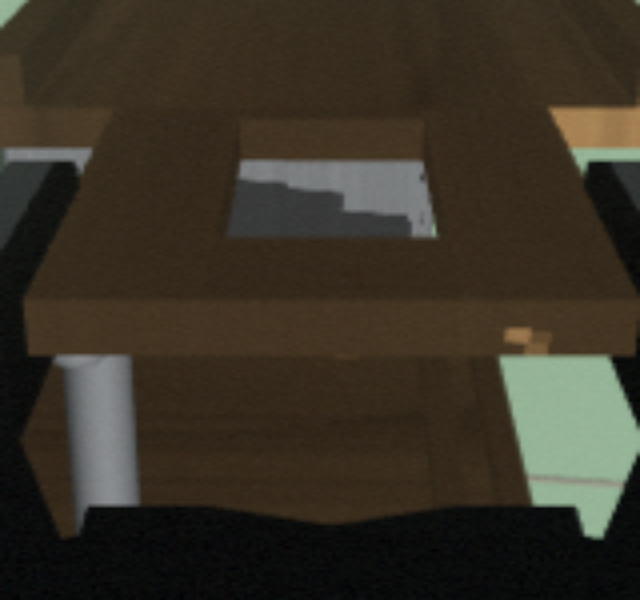

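>>> arm_command(
  series=[
    [0,-0.1,-2,0,0,0,0],
    [0,0,-1.4,-1,0,0,0],
    [0,0,0,-1.2,0,0,0],
    [0,0,0,0,0,0,0],
    [0,0,0,0,0,0,0],
    [0,0,0,0,0,0,0],
  ],
)

```text
clock: 27.0
eef_pos: [390.1, 228.8, 220.6]
tool_rot: [0.54, 1.57, 0.646]
force: [-0.1, -0.7, -2.3]
width: 56.6
```

```bash
python3 - <<'E'
from h import *
s=ctrl.read_state(); print(s['clock'],s['eef_pos'],s['force'],s['width']); print(Rt(s).round(3))
im=ctrl.get_image('wrist');cv2.imwrite('pics/w26.png',cv2.resize(im[200:400,240:400],None,fx=4,fy=3))
s=ctrl.read_state(); print(s['eef_pos'])
E
```

```text
27.0 [390.08450099 228.80062879 220.5938187 ] [-0.06766608 -0.69121134 -2.33305966] 56.625264226462406
[[ 0.001 -0.105  0.994]
 [ 0.001  0.994  0.105]
 [-1.     0.001  0.001]]
[390.08378522 229.10637594 220.66847506]
```

View pics/w26.png

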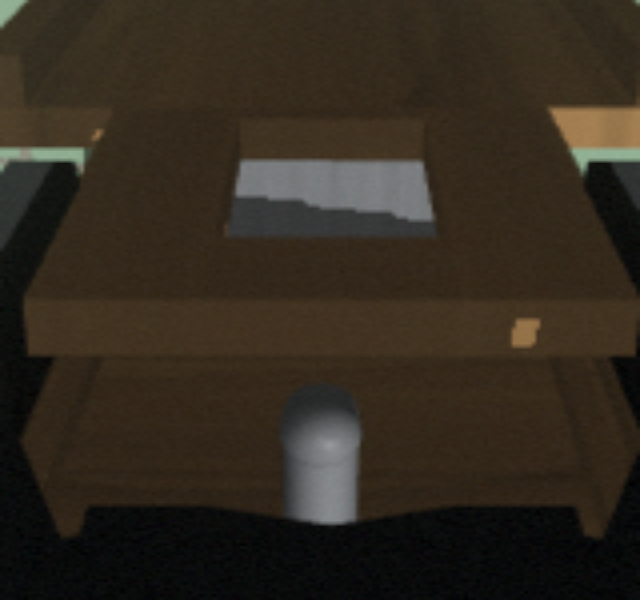

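>>> arm_command(
  series=[
    [0,0.5,-0.2,0,0,0,0],
    [0,1.6,0.15,0,0,0,0],
    [0,2,0.2,0,0,0,0],
    [0,2,0.2,0,0,0,0],
    [0,1.8,0.2,0,0,0,0],
    [0,1.2,0.15,0,0,0,0],
    [0,0.6,0.05,0,0,0,0],
    [0,0,0,0,0,0,0],
    [0,0,0,0,0,0,0],
    [0,0,0,0,0,0,0],
  ],
)

```text
clock: 27.88
eef_pos: [485.4, 236.2, 219.9]
tool_rot: [-3.004, 1.57, -2.898]
force: [0.1, 0.6, -1.7]
width: 56.6
```

```bash
python3 - <<'E'
from h import *
s=ctrl.read_state(); print(s['clock'],s['eef_pos'],s['force'],s['width']); print(Rt(s).round(3))
im=ctrl.get_image('wrist');cv2.imwrite('pics/w27.png',cv2.resize(im[200:400,240:400],None,fx=4,fy=3))
s=ctrl.read_state(); print(s['eef_pos'])
E
```

```text
27.8833 [485.38703498 236.24590552 219.88917851] [ 0.09187137  0.58923383 -1.70059841] 56.59516957781603
[[-0.001 -0.107  0.994]
 [-0.     0.994  0.107]
 [-1.    -0.    -0.001]]
[485.39763554 236.2741676  219.95991859]
```

View pics/w27.png

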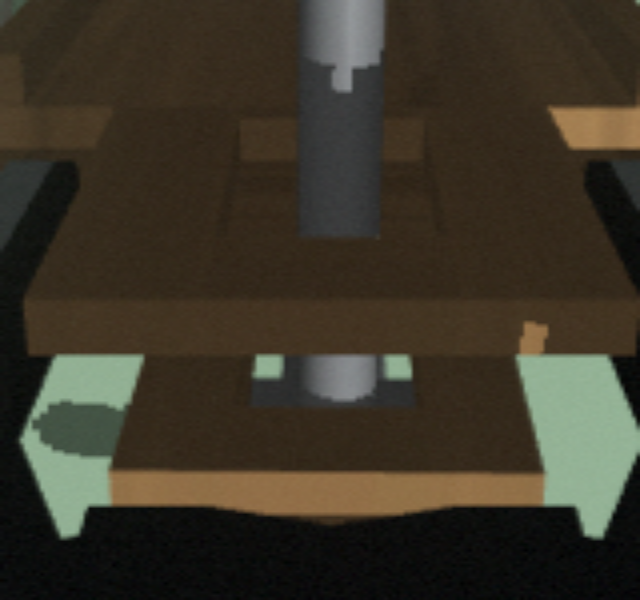

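>>> arm_command(
  series=[
    [0,1.2,0.15,0,0,0,0],
    [0,1.2,0.15,0,0,0,0],
    [0,0.7,0.1,0,0,0,0],
    [0,0.3,0,0,0,0,0],
    [0,0,0,0,0,0,0],
    [0,0,0,0,0,0,0],
    [0,0,0,0,0,0,0],
  ],
)

```text
clock: 28.52
eef_pos: [519.7, 240.3, 219.9]
tool_rot: [-2.977, 1.57, -2.87]
force: [0.3, -0.1, -1.3]
width: 57.2
```

```bash
python3 - <<'E'
from h import *
s=ctrl.read_state(); print(s['clock'],s['eef_pos'],s['force'],s['width']); print(Rt(s).round(3))
im=ctrl.get_image('wrist');cv2.imwrite('pics/w28.png',im)
s=ctrl.read_state(); print(s['eef_pos'])
E
```

```text
28.5167 [519.68688775 240.26910985 219.85007055] [ 0.32183986 -0.13767661 -1.29006807] 57.185800445075046
[[-0.001 -0.106  0.994]
 [-0.     0.994  0.106]
 [-1.    -0.    -0.001]]
[519.78542551 240.25043322 219.9066472 ]
```

View pics/w28.png

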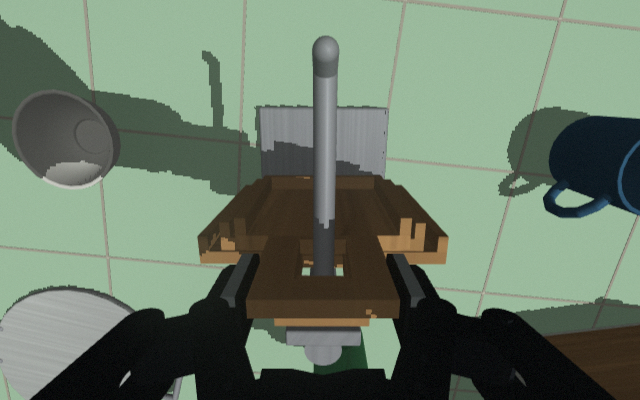

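>>> arm_command(
  series=[
    [0,0,0,-0.7,0,0,0],
    [0,0,0,-0.6,0,0,0],
    [0,0,0,-0.4,0,0,0],
    [0,0,0,-0.15,0,0,0],
    [0,0,0,0,0,0,0],
    [0,0,0,0,0,0,0],
    [0,0,0,0,0,0,0],
  ],
)

```text
clock: 29.15
eef_pos: [520.6, 240.4, 201.4]
tool_rot: [0.559, 1.571, 0.665]
force: [1.0, 0.1, -1.4]
width: 56.7
```

>>> arm_command(
  series=[
    [0,0,0,-0.1,0,0,0],
    [0,0,0,-0.1,0,0,0],
    [0,0,0,0,0,0,0],
    [0,0,0,0,0,0,0],
  ],
)

```text
clock: 29.48
eef_pos: [520.8, 240.4, 200.6]
tool_rot: [0.378, 1.569, 0.484]
force: [-1.6, -1.8, 5.8]
width: 56.9
```

>>> arm_command(
  series=[
    [0.72,0,0,0,0,0,0],
    [0.8,0,0,0,0,0,0],
    [0.92,0,0,0,0,0,0],
    [0.92,0,0,0,0,0,0],
    [0.92,0,0,0,0,0,0],
    [0.92,0,0,0,0,0,0],
  ],
)

```text
clock: 29.98
eef_pos: [520.5, 240.3, 199.3]
tool_rot: [-2.831, 1.571, -2.725]
force: [-0.8, 0.1, -0.5]
width: 78.6
```

```bash
python3 - <<'E'
from h import *
s=ctrl.read_state(); print(s['clock'],s['eef_pos'],s['force'],s['width'])
im=ctrl.get_image('wrist');cv2.imwrite('pics/w29.png',im)
E
```

```text
29.9833 [520.46057336 240.26370437 199.29662645] [-0.82008152  0.05810769 -0.47209794] 78.55390153169387
```

View pics/w29.png

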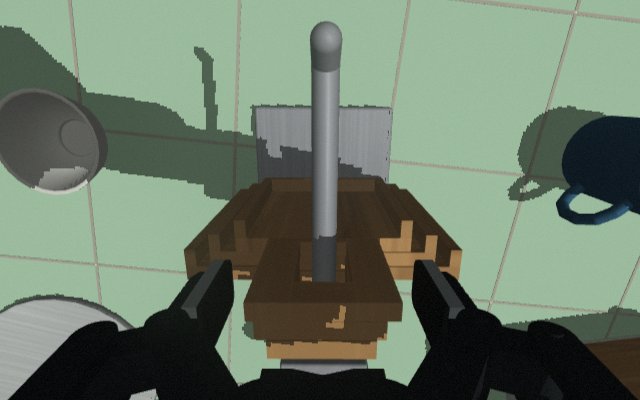

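>>> arm_command(
  series=[
    [0.92,0,0,1,0,0,0],
    [0.92,0,0,3,0,0,0],
    [1,0,0,3.5,0,0,0],
    [1,0,0,3.5,0,0,0],
    [1,0,0,2,0,0,0],
    [1,0,0,0,0,0,0],
    [1,0,0,0,0,0,0],
    [1,0,0,0,0,0,0],
  ],
)

```text
clock: 30.7
eef_pos: [519.9, 240.0, 329.0]
tool_rot: [-2.804, 1.57, -2.698]
force: [-0.5, -0.3, -0.6]
width: 85.5
```

```bash
python3 - <<'E'
from h import *
s=ctrl.read_state(); print(s['clock'],s['eef_pos'],s['force'],s['width'])
np.save('w30.npy',np.r_[s['eef_pos'],s['tool_rot']])
im=ctrl.get_image('wrist');cv2.imwrite('pics/w30.png',im)
cv2.imwrite('pics/w30z.png',cv2.resize(im[120:330,200:450],None,fx=3,fy=2.8,interpolation=cv2.INTER_CUBIC))
im=ctrl.get_image('side');cv2.imwrite('pics/s30.png',cv2.resize(im[120:200,240:340],None,fx=7,fy=7,interpolation=cv2.INTER_CUBIC))
cv2.imwrite('pics/s30f.png',im);cv2.imwrite('pics/t30f.png',ctrl.get_image('top'))
E
```

```text
30.7 [519.88473242 240.00083641 329.00148627] [-0.49735358 -0.32889017 -0.60665428] 85.48949615922295
```

View pics/w30z.png

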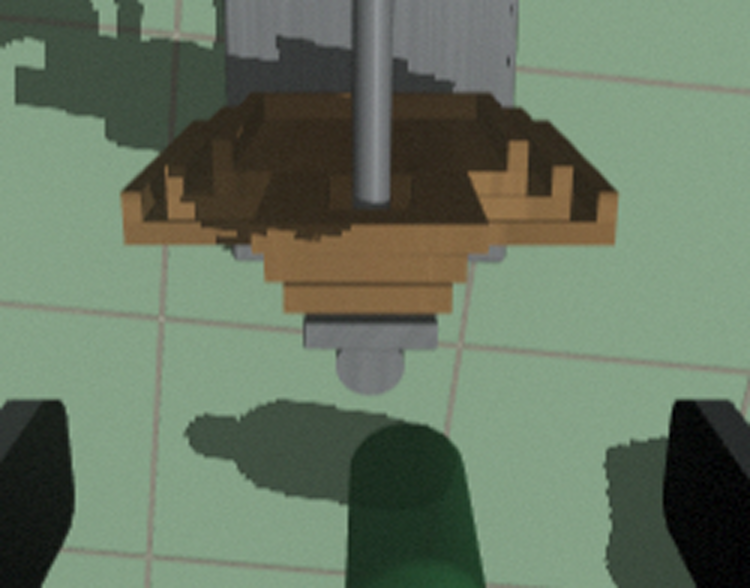

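View pics/s30.png

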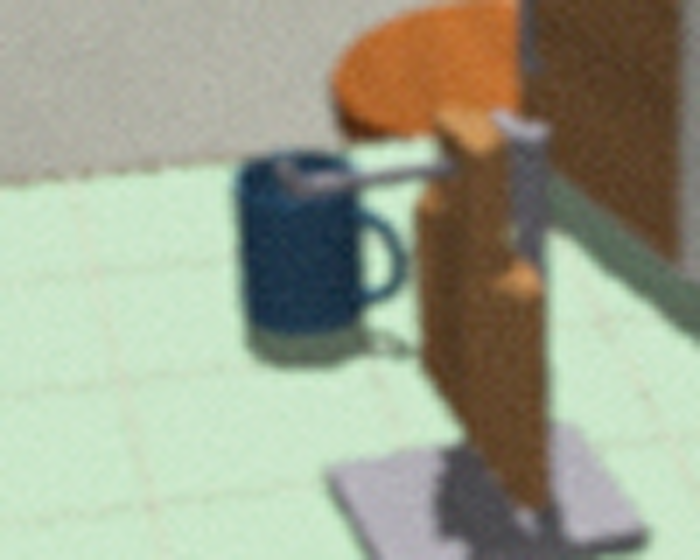

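View pics/t30f.png

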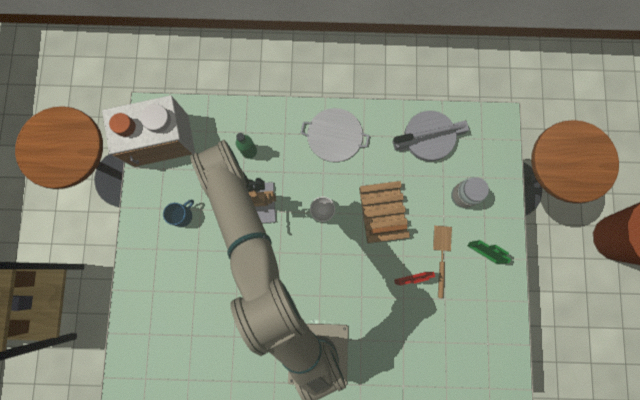

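```bash
python3 -c "
from cell import ctrl
print(ctrl.finish_job())"
```

```text
the job is handed in; nothing more can be done
None
```

I took all three trays out of the rack and hung them on the hook in order: large back at the stop, medium nested in it, small nested in that. Each was let go before I fetched the next. I handed the job in at about 31 s of the 70 s allowed; the hand-in reports no verdict.

**Last checks:** The final wrist and side pictures show the three trays upright on the rod, lips facing out. The handle tops sit about 8–9 mm apart by eye, judging from their pixel spacing. I fitted only the large tray's hanging pose, before the others went on. Its bar was about 4 mm from the stop, 1–2 mm off the rod's middle line, tilted about 0.01 rad and in line with the rod's yaw. The gripper is open and well above the trays. In the last top picture nothing else on the island looks moved; I judged that by eye and did not measure it.

**What disagreed:** Near the hook, the rod's top line came out 2–3 mm below the stated 220 mm, both by contact and in the picture. I set each tray down by contact force instead of relying on that height. I also missed y at the hook approach twice through wrong sums, by about 10 mm with the medium tray and 34 mm with the small one. The pictures showed both, and I corrected them before threading the slot onto the rod.

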